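Set up a dibble wheel for welding

ROBOT

A 7-joint arm with a two-finger parallel gripper is mounted at the origin on the work surface. World frame = base frame: x ahead of the robot, y to its left, z up, the work surface at z = 0. Lengths are in m, angles in rad, forces in N, time in s.
With the tool pointing down it reaches from about 0.35 to 0.775 m from the base axis. Payload 3.1 kg.
Tool frame: the origin (TCP) lies at the very end of the fingers, on their centre line; the grasp point (between the pads) lies 19 mm behind it; z points along the fingers, y is the direction in which the jaws open and shut (so a half turn about z gives the same grasp; the last joint's range is limited). The gripper opens to 85 mm and grips with 20 to 120 N. Pads are 22 mm wide; open, the fingers measure 114 mm over their backs; the gripper's body (76 mm by 85 mm) begins 54 mm behind the grasp point. The pads swing forward as they close: fully open they stand 13 mm farther back than shut.
Start: joints at [-1.27, 0.311, 0.014, 1.512, -0.004, 1.319, -0.027], TCP at [0.185, 0.518, 0.231] pointing down, gripper open.
Joint ranges: [-2.7, 2.7], [-0.3, 1.91], [-1.27, 1.3], [0.12, 2.57], [-1.44, 4.58], [0.2, 2.03], [-3.05, 3.05]. Speed limits (rad/s): [2.79, 2.79, 3.14, 3.14, 3.14, 3.14, 3.14].

INTERFACE

Orientations are given as a unit quaternion [x, y, z, w].
In Python, from cell import r, eyes, hand_in gives the robot as it stands. The module is installed in compiled form; this text tells all that it offers.
- The arm moves only by the tool play_rows, never from a script. Its argument "rows" is a list of rows, each an object of numbers: "tx", "ty", "tz": the shift along the tool's x, y, z as a fraction of full scale; "ax", "ay", "az": the turn, a rotation vector about the tool's x, y, z as a fraction of full scale. In form: [{"tx": .., "ty": .., "tz": .., "ax": .., "ay": .., "az": ..}, ...]. A call has exactly 10 rows; each row shifts and turns the commanded pose from where the row before left it, along the tool's axes as they then stand; what a row does not reach is not made up. Full scale, the value 1, is 2.5 cm for a shift and 5 degrees for a turn. A row lasts 1/8 s, in which the tool goes at most 62.5 mm and 10.7 degrees, less where a joint would pass 70% of its speed; a pose out of reach is approached as far as the arm can. A call with a number of a shift or a turn outside -1 to 1 is refused whole. A call with a gripper value outside its range is refused whole. "grip" is the opening, from 0 (shut) to 1 (fully open), set as the call begins (left out, the last holds). The fingers move at their own pace and stop on an object; "grip_force" is the grip in N (left out, the last holds). Time passes only in rows, so rows that do not move let the fingers close, or fill a call up. It gives the time, the measured TCP pose, the force and the opening at its end, in the units of the state.
- r.observe(): the state, without advancing time (a new reading comes with each control period).
- eyes.read_camera(name): name is "scene" or "top"; returns a dict with "image" (420x560x3 uint8, red, green, blue), "fovy" (degrees; the focal length in pixels is half the picture's height over the tangent of half this angle, whatever the lens; pixels are square), "cx", "cy" (the principal point, pixels), "k1" (the pictures are not rectified: a ray, as slopes to the right and down, at radius r is drawn at 1 + k1 r^2 times it, then the intrinsics apply), "world_from_camera" (4x4, takes a point from camera to world coordinates). Camera axes: x right, y down, z forward; pixel columns grow to the right and rows downward; lengths in m; the calibration is good to about 2 mm. A picture is of the moment at which its call begins. There is no depth.
- hand_in(): hands the job in, once; it reports no verdict.
The state is a dict: "t": time; "joint_pos": joint angles; "joint_vel": joint speeds; "joint_torque": joint torques, N m; "tcp_pos": TCP position; "orientation": TCP orientation; "contact_force": force on the tool from outside, world axes, zero at the start; "ft_torque": the same for the moment, N m; "width": finger opening in m.
Only numpy, scipy, OpenCV 4.12 (cv2) and the standard library are available. Lean on these libraries where they do the work, as an engineer would, in place of code of your own. Each camera call takes 0.05 s, during which the arm holds its last target.

TASK

Get the dibble wheel ready for the welder: turn it on its stand until the one square socket already tacked to its rim stands straight up at the very top, and then push the raised index latch down fully home so that the wheel is locked there. Take every loose square socket that hangs on the drying rack and lay it on the floor of the aluminium tray, each one on the tray floor and not on another, and leave the other things on the bench where they are.

Things in the scene. Friction and masses are not known exactly. Their poses are not given: they have to be found in the camera images.
- stand: Grey steel stand, fixed, that carries the wheel upright. Origin on the bench under the wheel's middle; x along the axle (away from the robot at yaw 0), z up. Base plate 160 mm wide, x = -145 to 63 mm, 10 mm thick. Axle along x at 150 mm height. Two uprights, 50 mm wide, 173 mm high, at x = -100 and 52 mm; the front one has an arm up to the latch pivot at x = -120, y = 70, z = 204 mm.
- wheel_middle (a point): Middle of the wheel, on the axle; frame turns with it: x along the axle, z towards the tacked socket. Bare steel rim 200 mm in diameter, 44 mm wide (x = -22 to 22), 8 mm thick, its edges can be pinched from above; six flat spokes, hub 48 mm. At x = -85 to -75 an index plate, 128 mm in diameter, with six notches 20 mm wide, one in line with the tacked socket.
- wheel (a joint): Turn of the wheel about the stand's x in rad; 0 (or whole turns) has the tacked socket straight up; growing values carry the wheel's top towards the stand's -y. No stops. At the start the socket is in the lower half. The bearing drags (0.25 N m, 2.5 N at the rim), so the wheel stays where it is left.
- tacked_socket (a point): Middle of the tacked socket: steel square tube 40 x 40 mm standing out radially 35 mm from the rim, the only one on the wheel; 117 mm from the axle. Its z axis points outwards from the axle.
- latch (a joint): Index latch angle, rad: 0 down, home, arm level; starts raised at 0.65 to 1.0. Pivot see stand; the flat arm (14 mm high) runs from it to the stand's -y, knob at its end. A cross pin 70 mm from the pivot drops into the index plate's topmost notch: with it within about 6 degrees of the top the latch goes home, else it stops on a tooth near 0.2. Friction holds it where left; 2 to 5 N down moves it.
- latch_knob (a point): Centre of the latch's black ball knob (24 mm), 135 mm from the pivot.
- rack: Blue rack, fixed. Origin on the bench under its rail (438 mm long, centre 170 mm high); x away from the robot at yaw 0, y along the rail. Posts at y = -212, 212. Five round pegs, 7 mm thick, at y = -170, -85, 0, 85, 170 mm run level from the rail along -x at 170 mm height to x = -70, then turn up 45 degrees to a tip at x = -82 mm, its top 12 mm over the level part's top. Low cross bar behind.
- tray: Aluminium tray, fixed, 130 x 390 mm outside, 22 mm high, walls and floor 4 mm; origin under its centre on the bench, long side along its y.
- socket1_mid (a point): Centre of loose socket 1: steel square tube 40 x 40 mm, wall 3 mm, 50 mm long along its x, open ends, 0.12 to 0.24 kg. Three to five of the five are there. At the start it hangs by its bore (34 mm) on a rack peg, x along the peg, its centre 13.5 mm below the peg's centre line and about 39 mm from the rail; a lift of 13 to 26 mm clears the upturned tip.
- socket2_mid (a point): Centre of loose socket 2: steel square tube 40 x 40 mm, wall 3 mm, 50 mm long along its x, open ends, 0.12 to 0.24 kg. Three to five of the five are there. At the start it hangs by its bore (34 mm) on a rack peg, x along the peg, its centre 13.5 mm below the peg's centre line and about 39 mm from the rail; a lift of 13 to 26 mm clears the upturned tip.
- socket3_mid (a point): Centre of loose socket 3: steel square tube 40 x 40 mm, wall 3 mm, 50 mm long along its x, open ends, 0.12 to 0.24 kg. Three to five of the five are there. At the start it hangs by its bore (34 mm) on a rack peg, x along the peg, its centre 13.5 mm below the peg's centre line and about 39 mm from the rail; a lift of 13 to 26 mm clears the upturned tip.
- socket4_mid (a point): Centre of loose socket 4: steel square tube 40 x 40 mm, wall 3 mm, 50 mm long along its x, open ends, 0.12 to 0.24 kg. Three to five of the five are there. At the start it hangs by its bore (34 mm) on a rack peg, x along the peg, its centre 13.5 mm below the peg's centre line and about 39 mm from the rail; a lift of 13 to 26 mm clears the upturned tip.
- socket5_mid (a point): Centre of loose socket 5: steel square tube 40 x 40 mm, wall 3 mm, 50 mm long along its x, open ends, 0.12 to 0.24 kg. Three to five of the five are there. At the start it hangs by its bore (34 mm) on a rack peg, x along the peg, its centre 13.5 mm below the peg's centre line and about 39 mm from the rail; a lift of 13 to 26 mm clears the upturned tip.
- third_hand: Bystander: red steel block weight 60 x 50 x 40 mm on two rod legs with a bent rod finger, about 170 mm long and 105 mm high. Origin on the bench under the block.
- angle_offcut: Bystander: aluminium angle offcut 120 mm long, 40 mm high. Origin under its flange.
- wire_brush: Bystander: wire brush with a handle, 220 mm long, lying. Origin at its middle, on the bench.
- magnet: Bystander: flat red square welding magnet 70 x 70 x 16 mm. Origin at its underside.
- clamp: Bystander: small steel bar clamp lying, 150 mm long, 60 mm high. Origin on the bench under its bar.
- cup: Bystander: white foam cup, 84 mm across, 95 mm high, upright. Origin under its foot.
Mind the look-alikes: they are no part of the job. What is shaped like the part that bears socket1_mid but orange or turquoise is not meant.

How it is judged:
By the outcome, as a careful person would: the job done as asked, in the order asked, and still so for the second after the job is handed in, with the robot touching nothing.
Of socket1, socket2, socket3, socket4, socket5 only 3 to 5 are there at a start; the rules pass over those that are not, and their reading is None.
At some moment in a run one of socket1, socket2, socket3, socket4, socket5 may be knocked a few centimetres aside while the robot is not near it.
Once in a run the grip may slacken for a moment while it holds something.
It also fails if it takes over 210 s, if anything falls off the work surface, if the arm or the gripper's body presses on something with over 40 N, if the wrist force passes 120 N, or if a joint passes its speed limit or range.

## Working session

There is one attempt and no reset: what is moved stays moved. The work goes in short steps, Python scripts to look and compute and a tool call to move; the robot and the scene stay as the last step left them, time stands still between calls to the robot, and variables do not carry over. Pictures are saved under pics/ and viewed, and the job is handed in when it is done.

Besides the shell and the picture viewer there is one more tool, called after "Emit:" as a command line: name --argument value ..., lists and objects as JSON in quotes. play_rows: Moves the arm, as the interface text tells. Shift numbers are shares of 2.5 cm and turn numbers shares of 5 degrees, none past 1 either way. Its arguments: {"type":"object","properties":{"rows":{"type":"array","items":{"type":"object","properties":{"tx":{"type":"number"},"ty":{"type":"number"},"tz":{"type":"number"},"ax":{"type":"number"},"ay":{"type":"number"},"az":{"type":"number"}}}},"grip":{"type":"number"},"grip_force":{"type":"number"}},"required":["rows"]}

```bash
mkdir -p pics; cat > h.py <<'E'
import numpy as np,cv2
from cell import r,eyes
def cam(n,save=None):
    d=eyes.read_camera(n)
    if save: cv2.imwrite('pics/'+save,cv2.cvtColor(d['image'],cv2.COLOR_RGB2BGR))
    return d
def KD(d):
    f=210/np.tan(np.radians(d['fovy'])/2)
    return np.array([[f,0,d['cx']],[0,f,d['cy']],[0,0,1.]]),np.array([d['k1'],0,0,0.])
def ray(d,uv):
    K,D=KD(d);p=cv2.undistortPoints(np.array([[uv]],float),K,D)[0,0]
    T=np.array(d['world_from_camera']);return T[:3,3],T[:3,:3]@np.array([p[0],p[1],1])
def onz(d,uv,z):
    o,v=ray(d,uv);return o+v*(z-o[2])/v[2]
def onplane(d,uv,p,n):
    o,v=ray(d,uv);return o+v*(np.dot(np.array(p)-o,n)/np.dot(v,n))
def tri(d1,u1,d2,u2):
    a,v=ray(d1,u1);b,w=ray(d2,u2)
    s=np.linalg.lstsq(np.stack([v,-w],1),b-a,rcond=None)[0]
    P,Q=a+v*s[0],b+w*s[1];return (P+Q)/2,np.linalg.norm(P-Q)
def proj(d,P):
    K,D=KD(d);T=np.linalg.inv(np.array(d['world_from_camera']))
    return cv2.projectPoints(np.atleast_2d(np.array(P,float)),cv2.Rodrigues(T[:3,:3])[0],T[:3,3],K,D)[0][:,0]
E
python3 - <<'E'
from h import *
for n in('scene','top'):
    d=cam(n,n+'0.png');print(n,d['fovy'],d['cx'],d['cy'],d['k1'],np.round(d['world_from_camera'],3).tolist())
print(r.observe())
E
```

```text
scene 57.04877415088337 279.6748298245164 209.94407389769833 -0.07860169556647914 [[0.221, 0.718, -0.66, 1.379], [0.975, -0.158, 0.155, -0.181], [0.007, -0.678, -0.735, 1.034], [0.0, 0.0, 0.0, 1.0]]
top 53.04096900852874 281.189188352659 206.40820701498444 -0.08302380375092101 [[-0.004, -0.998, 0.055, 0.512], [-1.0, 0.004, 0.008, -0.011], [-0.008, -0.055, -0.998, 1.85], [0.0, 0.0, 0.0, 1.0]]
{'t': 0.1, 'joint_pos': array([-1.26967597,  0.31165238,  0.01399603,  1.51291012, -0.00440281,
        1.31922111, -0.02722077]), 'joint_vel': array([-0.00170938, -0.00166072,  0.00158905, -0.00235058, -0.00117246,
        0.00118357, -0.00046889]), 'joint_torque': array([ 8.97548543e-04, -3.80849218e+01,  1.46825588e-01, -2.31240052e+01,
        1.22851171e-02,  8.09142482e-03,  6.20963334e-06]), 'tcp_pos': array([0.18464329, 0.5173714 , 0.23032064]), 'orientation': array([ 1.70546265e-01,  9.85349078e-01, -1.07091712e-03, -1.40478258e-04]), 'contact_force': array([-0.62457541, -0.07758806,  0.57467429]), 'ft_torque': array([ 0.03022267, -0.04375048, -0.00267714]), 'width': 0.08524577284880962}
```

View pics/scene0.png

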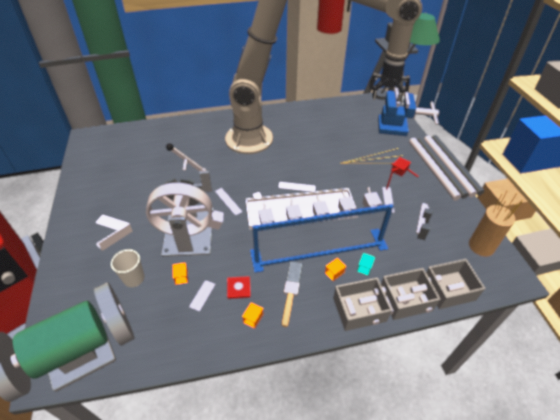

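View pics/top0.png

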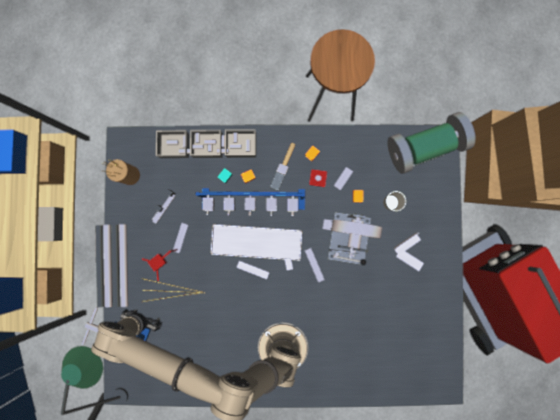

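```bash
python3 - <<'E'
import cv2
a=cv2.imread('pics/top0.png');b=cv2.imread('pics/scene0.png')
cv2.imwrite('pics/c1.png',cv2.resize(a[170:290,190:410],None,fx=3.6,fy=3.6,interpolation=cv2.INTER_CUBIC))
cv2.imwrite('pics/c2.png',cv2.resize(b[130:280,90:250],None,fx=4,fy=4,interpolation=cv2.INTER_CUBIC))
cv2.imwrite('pics/c3.png',cv2.resize(b[170:280,235:435],None,fx=4,fy=4,interpolation=cv2.INTER_CUBIC))
E
```

```text
(no output)
```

View pics/c1.png

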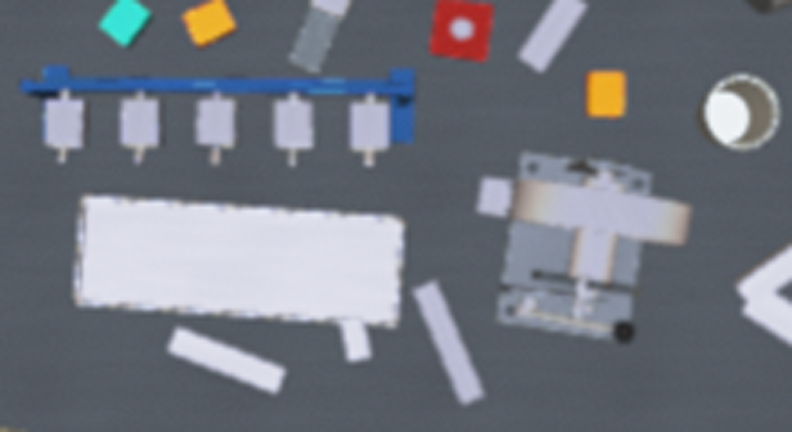

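View pics/c2.png

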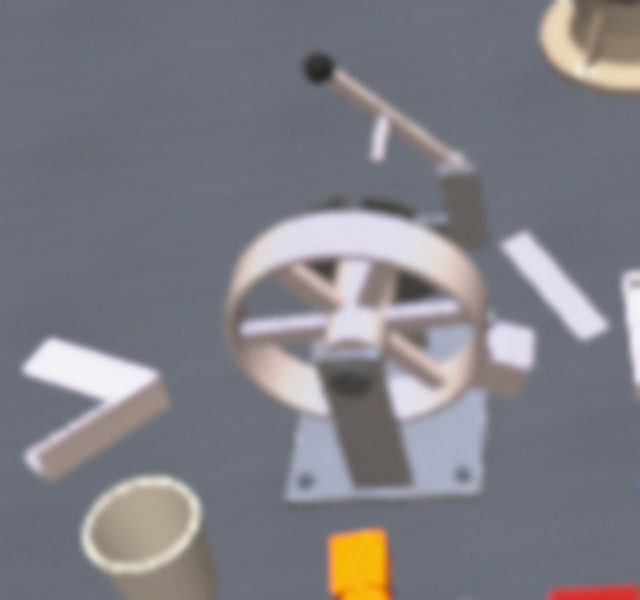

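View pics/c3.png

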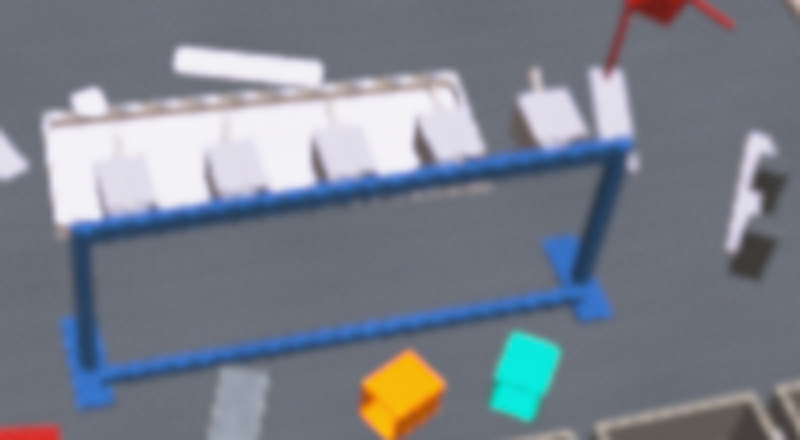

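```bash
cat > m1.py <<'E'
from h import *
d=cam('top');im=d['image'];s=cam('scene')
hsv=cv2.cvtColor(im,cv2.COLOR_RGB2HSV)
# tray
bright=((im.min(2)>150)).astype(np.uint8)
n,l,st,c=cv2.connectedComponentsWithStats(bright)
for i in range(1,n):
    x,y,w,h,a=st[i]
    if a>40 and 150<x<450 and 160<y<300:
        R=cv2.minAreaRect(cv2.findContours((l==i).astype(np.uint8),0,1)[0][0])
        print('bright',st[i].tolist(),np.round(c[i],1),np.round(R[0],1),np.round(R[1],1),round(R[2],1))
        if a>1500: 
            bx=cv2.boxPoints(R);print(' tray corners',[np.round(onz(d,p,.022),3).tolist() for p in bx],np.round(onz(d,R[0],.015),4))
        elif a<800 and y<220: print(' z.1765',np.round(onz(d,c[i],.1765),4))
blue=((hsv[...,0]>100)&(hsv[...,0]<118)&(hsv[...,1]>150)&(hsv[...,2]>60)).astype(np.uint8)
ys,xs=np.where(blue[180:220,190:315]);print('blue',xs.min()+190,xs.max()+190,ys.min()+180,ys.max()+180)
for u in range(200,306,15):
    v=np.where(blue[180:215,u])[0]+180;print(u,v.min() if len(v) else None,v.max() if len(v) else None)
E
python3 m1.py
```

```text
bright [277, 164, 11, 10, 80] [282.  168.7] [282.2 168.6] [8.9 8.9] 26.6
 z.1765 [ 0.7562 -0.0015  0.1765]
bright [335, 168, 17, 21, 173] [342.9 178.1] [342.9 178.1] [ 7.8 21.9] 33.7
 z.1765 [ 0.7173 -0.2453  0.1765]
bright [386, 191, 20, 20, 195] [393.5 201.2] [395.5 200.5] [19. 19.] 90.0
 z.1765 [ 0.6236 -0.4471  0.1765]
bright [153, 196, 21, 27, 121] [161.7 209.9] [162.8 208.5] [ 5.4 32.2] 36.9
 z.1765 [0.5931 0.4822 0.1765]
bright [203, 196, 10, 19, 131] [207.4 203.8] [207.5 205. ] [18.  9.] 90.0
 z.1765 [0.6166 0.2975 0.1765]
bright [224, 197, 10, 17, 134] [228.5 204. ] [228.5 205. ] [16.  9.] 90.0
 z.1765 [0.6152 0.2127 0.1765]
bright [245, 197, 10, 14, 122] [249.6 203.5] [249.5 203.5] [13.  9.] 90.0
 z.1765 [0.617  0.1281 0.1765]
bright [267, 196, 10, 17, 127] [271.1 204.2] [271.5 204. ] [ 9. 16.] 0.0
 z.1765 [0.6138 0.0423 0.1765]
bright [288, 197, 10, 19, 134] [292.4 205. ] [292.5 206. ] [18.  9.] 90.0
 z.1765 [ 0.6104 -0.0424  0.1765]
bright [334, 216, 46, 46, 813] [355.2 233.8] [355.2 238.4] [43.3 44.7] 11.3
bright [323, 220, 9, 10, 75] [327.1 224.3] [327.  224.5] [9. 8.] 90.0
bright [174, 223, 14, 30, 182] [180.3 236.8] [180.  237.6] [ 6.5 29.2] 17.4
bright [211, 224, 91, 46, 2774] [257.  242.6] [255.8 246.7] [89.8 40. ] 4.1
 tray corners [[0.367, 0.315, 0.022], [0.54, 0.303, 0.022], [0.511, -0.086, 0.022], [0.338, -0.073, 0.022]] [0.4385 0.1147 0.015 ]
bright [395, 234, 28, 37, 452] [408.9 252.7] [408.1 253.1] [36.2 25.3] 82.9
bright [305, 249, 19, 33, 217] [314.2 264.7] [314.2 264.7] [33.7  6.3] 66.8
bright [237, 261, 32, 18, 237] [252.5 269.5] [252.5 269.5] [32.5  7.3] 21.0
blue 196 304 189 208
200 193 195
215 192 194
230 192 194
245 192 194
260 192 194
275 192 195
290 193 195
305 None None
```

```bash
cat > m2.py <<'E'
from h import *
d=cam('top');s=cam('scene')
c1=lambda x,y:((x+.5)/3.6-.5+190,(y+.5)/3.6-.5+170)
c2=lambda x,y:((x+.5)/4-.5+90,(y+.5)/4-.5+130)
for n,p in dict(a=(525,152),b=(652,172),c=(632,340),e=(497,322)).items():print('base',n,np.round(onz(d,c1(*p),.01),4))
for n,p in dict(a=(85,195),b=(403,218),c=(398,327),e=(76,304)).items():print('tray',n,np.round(onz(d,c1(*p),.022),4))
print('knob',tri(d,c1(624,331),s,c2(319,68)))
print('sock',tri(d,c1(495,196),s,c2(510,357)))
print('rimtop',[np.round(onz(d,c1(*p),.25),4) for p in((600,185),(598,232))])
print('rim left/right',[np.round(onz(d,c1(*p),.15),4) for p in((512,180),(510,222),(692,205),(687,245))])
print('rail',[np.round(onz(d,(u,v),.175),4) for u,v in((205,193.5),(250,193),(295,194))])
for p in((125,185),(237,168),(345,150),(450,133),(553,115)):
    pass
E
python3 m2.py
```

```text
base a [ 0.5891 -0.2339  0.01  ]
base b [ 0.564  -0.3887  0.01  ]
base c [ 0.3606 -0.3617  0.01  ]
base e [ 0.3834 -0.198   0.01  ]
tray a [0.5388 0.2997 0.022 ]
tray b [ 0.5097 -0.0846  0.022 ]
tray c [ 0.3789 -0.0778  0.022 ]
tray e [0.4073 0.3103 0.022 ]
knob (array([ 0.39399717, -0.2980952 ,  0.30367821]), np.float64(0.0009738342181235749))
sock (array([ 0.53454291, -0.1891726 ,  0.09963091]), np.float64(0.0026774344977117067))
rimtop [array([ 0.5438, -0.2839,  0.25  ]), array([ 0.4942, -0.2812,  0.25  ])]
rim left/right [array([ 0.5519, -0.202 ,  0.15  ]), array([ 0.5048, -0.1993,  0.15  ]), array([ 0.5227, -0.4046,  0.15  ]), array([ 0.4779, -0.3983,  0.15  ])]
rail [array([0.6581, 0.3076, 0.175 ]), array([0.6592, 0.1268, 0.175 ]), array([ 0.6543, -0.053 ,  0.175 ])]
```

```bash
cat > p.py <<'E'
from h import *
from scipy.spatial.transform import Rotation as Ro, Slerp
import json
O=np.array([.5145,-.301,.15]);yaw=np.radians(-8.3)
ex=np.array([np.cos(yaw),np.sin(yaw),0]);ey=np.array([-np.sin(yaw),np.cos(yaw),0]);ez=np.array([0,0,1.])
def wpose(phi,rho,sg=1):
    p=np.radians(phi);rad=np.sin(p)*ey+np.cos(p)*ez
    y=sg*ex;z=-rad;x=np.cross(y,z)
    return O+rho*rad,Ro.from_matrix(np.stack([x,y,z],1))
def down(pos,ya,):   # tool y at world angle ya deg
    a=np.radians(ya);y=np.array([np.cos(a),np.sin(a),0]);z=-ez
    return np.array(pos,float),Ro.from_matrix(np.stack([np.cross(y,z),y,z],1))
def plan(wps,start=None):
    """wps: list of (pos,R,nrows)"""
    o=r.observe();P=np.array(o['tcp_pos']);R=Ro.from_quat(o['orientation'])
    if start: P,R=start
    print('t',round(o['t'],2),'P',np.round(P,4),'w',round(o['width'],4),'F',np.round(o['contact_force'],1))
    rows=[]
    for pos,Rt,n in wps:
        sl=Slerp([0,1],Ro.concatenate([R,Rt]))
        P0=P.copy();
        for k in range(n):
            Rn=sl((k+1)/n);Pn=P0+(pos-P0)*(k+1)/n
            t=R.inv().apply(Pn-P)/.025;a=(R.inv()*Rn).as_rotvec(degrees=True)/5
            t=np.round(t,2);a=np.round(a,2)
            P=P+R.apply(t*.025);R=R*Ro.from_rotvec(a*5,degrees=True)
            rows.append(dict(zip(('tx','ty','tz','ax','ay','az'),(t+0.).tolist()+(a+0.).tolist())))
    m=max(abs(v) for q in rows for v in q.values());print('rows',len(rows),'max',m)
    for i in range(0,len(rows),10):
        print(json.dumps([{k:v for k,v in q.items() if v} for q in rows[i:i+10]]).replace('"',"'"))
E
python3 - <<'E'
from p import *
p,R=wpose(30,.25)
print(p)
o=r.observe();P=o['tcp_pos'];R0=Ro.from_quat(o['orientation'])
m=P+(p-P)*.25;m[2]=.36
plan([(m,R0,9),(p,R,31)])
E
```

```text
[ 0.53254453 -0.17730928  0.36650635]
t 0.3 P [0.1848 0.5178 0.2309] w 0.0852 F [0.5 0.  0.8]
rows 40 max 0.73
[{'tx': -0.62, 'ty': -0.6, 'tz': -0.57}, {'tx': -0.63, 'ty': -0.6, 'tz': -0.58}, {'tx': -0.62, 'ty': -0.59, 'tz': -0.57}, {'tx': -0.62, 'ty': -0.6, 'tz': -0.57}, {'tx': -0.63, 'ty': -0.6, 'tz': -0.58}, {'tx': -0.62, 'ty': -0.6, 'tz': -0.57}, {'tx': -0.62, 'ty': -0.6, 'tz': -0.57}, {'tx': -0.63, 'ty': -0.59, 'tz': -0.58}, {'tx': -0.62, 'ty': -0.6, 'tz': -0.57}, {'tx': -0.54, 'ty': -0.52, 'tz': -0.01, 'ax': 0.13, 'ay': -0.16, 'az': 0.5}]
[{'tx': -0.57, 'ty': -0.5, 'tz': 0.01, 'ax': 0.13, 'ay': -0.16, 'az': 0.49}, {'tx': -0.58, 'ty': -0.47, 'tz': 0.02, 'ax': 0.14, 'ay': -0.17, 'az': 0.5}, {'tx': -0.61, 'ty': -0.44, 'tz': 0.03, 'ax': 0.13, 'ay': -0.16, 'az': 0.49}, {'tx': -0.62, 'ty': -0.42, 'tz': 0.05, 'ax': 0.13, 'ay': -0.16, 'az': 0.5}, {'tx': -0.64, 'ty': -0.39, 'tz': 0.06, 'ax': 0.13, 'ay': -0.16, 'az': 0.49}, {'tx': -0.66, 'ty': -0.36, 'tz': 0.07, 'ax': 0.14, 'ay': -0.16, 'az': 0.5}, {'tx': -0.67, 'ty': -0.34, 'tz': 0.09, 'ax': 0.13, 'ay': -0.16, 'az': 0.49}, {'tx': -0.68,
[... 1027 characters left out ...]
y': -0.16, 'az': 0.49}, {'tx': -0.69, 'ty': 0.16, 'tz': 0.26, 'ax': 0.14, 'ay': -0.16, 'az': 0.5}, {'tx': -0.68, 'ty': 0.19, 'tz': 0.26, 'ax': 0.13, 'ay': -0.16, 'az': 0.49}, {'tx': -0.67, 'ty': 0.23, 'tz': 0.27, 'ax': 0.13, 'ay': -0.16, 'az': 0.5}, {'tx': -0.65, 'ty': 0.25, 'tz': 0.27, 'ax': 0.13, 'ay': -0.16, 'az': 0.49}, {'tx': -0.64, 'ty': 0.29, 'tz': 0.28, 'ax': 0.14, 'ay': -0.17, 'az': 0.5}, {'tx': -0.62, 'ty': 0.31, 'tz': 0.29, 'ax': 0.13, 'ay': -0.16, 'az': 0.49}, {'tx': -0.6, 'ty': 0.35, 'tz': 0.29, 'ax': 0.13, 'ay': -0.16, 'az': 0.5}, {'tx': -0.58, 'ty': 0.37, 'tz': 0.29, 'ax': 0.13, 'ay': -0.16, 'az': 0.49}, {'tx': -0.56, 'ty': 0.41, 'tz': 0.3, 'ax': 0.14, 'ay': -0.16, 'az': 0.5}]
```

```bash
cat >> p.py <<'E'
def tw(wps):
    """each wp (pos,R,n): n identical rows"""
    o=r.observe();P=np.array(o['tcp_pos']);R=Ro.from_quat(o['orientation'])
    print('t',round(o['t'],2),'P',np.round(P,4),'w',round(o['width'],4),'F',np.round(o['contact_force'],1))
    for pos,Rt,n in wps:
        a=np.round((R.inv()*Rt).as_rotvec(degrees=True)/5/n,2)
        Rs=[R*Ro.from_rotvec(a*5*k,degrees=True) for k in range(n)]
        M=sum(q.as_matrix() for q in Rs)
        t=np.round(np.linalg.solve(M,pos-P)/.025,2)
        P=P+M@t*.025;R=R*Ro.from_rotvec(a*5*n,degrees=True)
        print(n,'x t',t,'a',a,'-> P',np.round(P,4),'err deg',round(np.degrees((R.inv()*Rt).magnitude()),2))
E
python3 - <<'E'
from p import *
p,R=wpose(30,.25)
m=wpose(0,.2)[1]
tw([(np.array([.40,.2,.39]),m,20),(p,R,20)])
E
```

```text
t 0.3 P [0.1848 0.5178 0.2309] w 0.0852 F [0.5 0.  0.8]
20 x t [-0.83  0.02 -0.32] a [-0.    0.    0.79] -> P [0.4002 0.2011 0.3911] err deg 0.34
20 x t [-0.68  0.38  0.23] a [-0.  -0.3 -0. ] -> P [ 0.5349 -0.1772  0.364 ] err deg 0.34
```

Emit:
play_rows --rows '[{"tx": -0.83,"ty": 0.02,"tz": -0.32,"az": 0.79},{"tx": -0.83,"ty": 0.02,"tz": -0.32,"az": 0.79},{"tx": -0.83,"ty": 0.02,"tz": -0.32,"az": 0.79},{"tx": -0.83,"ty": 0.02,"tz": -0.32,"az": 0.79},{"tx": -0.83,"ty": 0.02,"tz": -0.32,"az": 0.79},{"tx": -0.83,"ty": 0.02,"tz": -0.32,"az": 0.79},{"tx": -0.83,"ty": 0.02,"tz": -0.32,"az": 0.79},{"tx": -0.83,"ty": 0.02,"tz": -0.32,"az": 0.79},{"tx": -0.83,"ty": 0.02,"tz": -0.32,"az": 0.79},{"tx": -0.83,"ty": 0.02,"tz": -0.32,"az": 0.79}]' --grip 1

```text
invalid input
```

Emit:
play_rows --rows '[{"tx": -0.83,"ty": 0.02,"tz": -0.32,"az": 0.79},{"tx": -0.83,"ty": 0.02,"tz": -0.32,"az": 0.79},{"tx": -0.83,"ty": 0.02,"tz": -0.32,"az": 0.79},{"tx": -0.83,"ty": 0.02,"tz": -0.32,"az": 0.79},{"tx": -0.83,"ty": 0.02,"tz": -0.32,"az": 0.79},{"tx": -0.83,"ty": 0.02,"tz": -0.32,"az": 0.79},{"tx": -0.83,"ty": 0.02,"tz": -0.32,"az": 0.79},{"tx": -0.83,"ty": 0.02,"tz": -0.32,"az": 0.79},{"tx": -0.83,"ty": 0.02,"tz": -0.32,"az": 0.79},{"tx": -0.83,"ty": 0.02,"tz": -0.32,"az": 0.79}]'

```text
invalid input
```

Emit:
play_rows --rows '[{"tx": -0.68,"ty": 0.38,"tz": 0.23,"ay": -0.3},{"tx": -0.68,"ty": 0.38,"tz": 0.23,"ay": -0.3},{"tx": -0.68,"ty": 0.38,"tz": 0.23,"ay": -0.3},{"tx": -0.68,"ty": 0.38,"tz": 0.23,"ay": -0.3},{"tx": -0.68,"ty": 0.38,"tz": 0.23,"ay": -0.3},{"tx": -0.68,"ty": 0.38,"tz": 0.23,"ay": -0.3},{"tx": -0.68,"ty": 0.38,"tz": 0.23,"ay": -0.3},{"tx": -0.68,"ty": 0.38,"tz": 0.23,"ay": -0.3},{"tx": -0.68,"ty": 0.38,"tz": 0.23,"ay": -0.3},{"tx": -0.68,"ty": 0.38,"tz": 0.23,"ay": -0.3}]'

```text
invalid input
```

```bash
python3 - <<'E'
from p import *
p,R=wpose(30,.25)
tw([(p,R,10)])
print(r.observe()['joint_pos'])
E
```

```text
t 0.3 P [0.1848 0.5178 0.2309] w 0.0852 F [0.5 0.  0.8]
10 x t [-3.38 -0.57  0.28] a [ 0.41 -0.5   1.53] -> P [ 0.5319 -0.1767  0.3668] err deg 0.25
[-1.269713    0.31124377  0.01401417  1.51202518 -0.00436903  1.31922364
 -0.02722762]
```

Emit:
play_rows --rows '[{"tx": -0.83,"ty": 0.02,"tz": -0.32,"ax": 0,"ay": 0,"az": 0.79},{"tx": -0.83,"ty": 0.02,"tz": -0.32,"ax": 0,"ay": 0,"az": 0.79},{"tx": -0.83,"ty": 0.02,"tz": -0.32,"ax": 0,"ay": 0,"az": 0.79},{"tx": -0.83,"ty": 0.02,"tz": -0.32,"ax": 0,"ay": 0,"az": 0.79},{"tx": -0.83,"ty": 0.02,"tz": -0.32,"ax": 0,"ay": 0,"az": 0.79},{"tx": -0.83,"ty": 0.02,"tz": -0.32,"ax": 0,"ay": 0,"az": 0.79},{"tx": -0.83,"ty": 0.02,"tz": -0.32,"ax": 0,"ay": 0,"az": 0.79},{"tx": -0.83,"ty": 0.02,"tz": -0.32,"ax": 0,"ay": 0,"az": 0.79},{"tx": -0.83,"ty": 0.02,"tz": -0.32,"ax": 0,"ay": 0,"az": 0.79},{"tx": -0.83,"ty": 0.02,"tz": -0.32,"ax": 0,"ay": 0,"az": 0.79}]'

```text
t: 1.55
tcp_pos: [0.3502, 0.3972, 0.3118]
orientation: [0.495, 0.869, 0.0, -0.0]
contact_force: [0.3, -0.4, -0.2]
width: 0.0854
```

All six keys are needed. Continuing.

Emit:
play_rows --rows '[{"tx": -0.83,"ty": 0.02,"tz": -0.32,"ax": 0,"ay": 0,"az": 0.79},{"tx": -0.83,"ty": 0.02,"tz": -0.32,"ax": 0,"ay": 0,"az": 0.79},{"tx": -0.83,"ty": 0.02,"tz": -0.32,"ax": 0,"ay": 0,"az": 0.79},{"tx": -0.83,"ty": 0.02,"tz": -0.32,"ax": 0,"ay": 0,"az": 0.79},{"tx": -0.83,"ty": 0.02,"tz": -0.32,"ax": 0,"ay": 0,"az": 0.79},{"tx": -0.83,"ty": 0.02,"tz": -0.32,"ax": 0,"ay": 0,"az": 0.79},{"tx": -0.83,"ty": 0.02,"tz": -0.32,"ax": 0,"ay": 0,"az": 0.79},{"tx": -0.83,"ty": 0.02,"tz": -0.32,"ax": 0,"ay": 0,"az": 0.79},{"tx": -0.83,"ty": 0.02,"tz": -0.32,"ax": 0,"ay": 0,"az": 0.79},{"tx": -0.83,"ty": 0.02,"tz": -0.32,"ax": 0,"ay": 0,"az": 0.79}]'

```text
t: 2.8
tcp_pos: [0.4001, 0.1999, 0.3919]
orientation: [0.76, 0.65, 0.0, -0.0]
contact_force: [-0.2, 0.2, -0.5]
width: 0.0853
```

Emit:
play_rows --rows '[{"tx": -0.68,"ty": 0.38,"tz": 0.23,"ax": 0,"ay": -0.3,"az": 0},{"tx": -0.68,"ty": 0.38,"tz": 0.23,"ax": 0,"ay": -0.3,"az": 0},{"tx": -0.68,"ty": 0.38,"tz": 0.23,"ax": 0,"ay": -0.3,"az": 0},{"tx": -0.68,"ty": 0.38,"tz": 0.23,"ax": 0,"ay": -0.3,"az": 0},{"tx": -0.68,"ty": 0.38,"tz": 0.23,"ax": 0,"ay": -0.3,"az": 0},{"tx": -0.68,"ty": 0.38,"tz": 0.23,"ax": 0,"ay": -0.3,"az": 0},{"tx": -0.68,"ty": 0.38,"tz": 0.23,"ax": 0,"ay": -0.3,"az": 0},{"tx": -0.68,"ty": 0.38,"tz": 0.23,"ax": 0,"ay": -0.3,"az": 0},{"tx": -0.68,"ty": 0.38,"tz": 0.23,"ax": 0,"ay": -0.3,"az": 0},{"tx": -0.68,"ty": 0.38,"tz": 0.23,"ax": 0,"ay": -0.3,"az": 0}]'

```text
t: 4.05
tcp_pos: [0.4683, 0.0126, 0.3542]
orientation: [0.752, 0.646, -0.1, 0.086]
contact_force: [-1.3, 0.1, -0.6]
width: 0.0858
```

```bash
python3 - <<'E'
from p import *
p,R=wpose(30,.25)
tw([(p,R,10)])
print(r.observe()['joint_pos'])
E
```

```text
t 4.05 P [0.4683 0.0126 0.3542] w 0.0858 F [-1.3  0.1 -0.6]
10 x t [-0.68  0.37  0.22] a [-0.   -0.3  -0.01] -> P [ 0.5338 -0.1768  0.3663] err deg 0.24
[-0.71600152  0.16916846  0.55787488  1.45063514  0.16151113  1.62814924
 -0.30892897]
```

Emit:
play_rows --rows '[{"tx": -0.68,"ty": 0.37,"tz": 0.22,"ax": 0,"ay": -0.3,"az": 0},{"tx": -0.68,"ty": 0.37,"tz": 0.22,"ax": 0,"ay": -0.3,"az": 0},{"tx": -0.68,"ty": 0.37,"tz": 0.22,"ax": 0,"ay": -0.3,"az": 0},{"tx": -0.68,"ty": 0.37,"tz": 0.22,"ax": 0,"ay": -0.3,"az": 0},{"tx": -0.68,"ty": 0.37,"tz": 0.22,"ax": 0,"ay": -0.3,"az": 0},{"tx": -0.68,"ty": 0.37,"tz": 0.22,"ax": 0,"ay": -0.3,"az": 0},{"tx": -0.68,"ty": 0.37,"tz": 0.22,"ax": 0,"ay": -0.3,"az": 0},{"tx": -0.68,"ty": 0.37,"tz": 0.22,"ax": 0,"ay": -0.3,"az": 0},{"tx": -0.68,"ty": 0.37,"tz": 0.22,"ax": 0,"ay": -0.3,"az": 0},{"tx": -0.68,"ty": 0.37,"tz": 0.22,"ax": 0,"ay": -0.3,"az": 0}]'

```text
t: 5.3
tcp_pos: [0.5331, -0.177, 0.3664]
orientation: [0.732, 0.63, -0.197, 0.169]
contact_force: [-1.0, -0.3, 0.8]
width: 0.0853
```

```bash
python3 - <<'E'
from p import *
p,R=wpose(30,.08)
tw([(p,R,10)])
print(r.observe()['joint_pos'])
cam('scene','s1.png');cam('top','t1.png')
a=cv2.imread('pics/t1.png');b=cv2.imread('pics/s1.png')
cv2.imwrite('pics/c4.png',np.hstack([cv2.resize(a[170:290,300:420],None,fx=3.3,fy=3.3),cv2.resize(b[130:250,90:210],None,fx=3.3,fy=3.3)]))
E
```

```text
t 5.3 P [ 0.5331 -0.177   0.3664] w 0.0853 F [-1.  -0.3  0.8]
10 x t [-0.    0.    0.68] a [-0.    0.   -0.01] -> P [ 0.5203 -0.2613  0.2193] err deg 0.29
[-0.50308593  0.34414994  0.66464768  1.32915246  0.31564324  1.54833881
 -0.02607534]
```

View pics/c4.png

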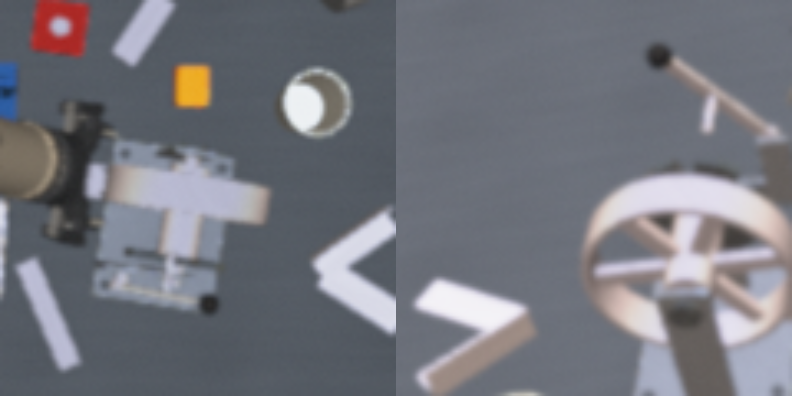

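Emit:
play_rows --rows '[{"tx": 0,"ty": 0,"tz": 0.68,"ax": 0,"ay": 0,"az": 0},{"tx": 0,"ty": 0,"tz": 0.68,"ax": 0,"ay": 0,"az": 0},{"tx": 0,"ty": 0,"tz": 0.68,"ax": 0,"ay": 0,"az": 0},{"tx": 0,"ty": 0,"tz": 0.68,"ax": 0,"ay": 0,"az": 0},{"tx": 0,"ty": 0,"tz": 0.68,"ax": 0,"ay": 0,"az": 0},{"tx": 0,"ty": 0,"tz": 0.68,"ax": 0,"ay": 0,"az": 0},{"tx": 0,"ty": 0,"tz": 0.68,"ax": 0,"ay": 0,"az": 0},{"tx": 0,"ty": 0,"tz": 0.68,"ax": 0,"ay": 0,"az": 0},{"tx": 0,"ty": 0,"tz": 0.68,"ax": 0,"ay": 0,"az": 0},{"tx": 0,"ty": 0,"tz": 0.68,"ax": 0,"ay": 0,"az": 0}]'

```text
t: 6.65
tcp_pos: [0.5201, -0.2594, 0.2184]
orientation: [0.732, 0.63, -0.196, 0.169]
contact_force: [-0.6, -0.4, 1.0]
width: 0.0856
```

Emit:
play_rows --rows '[{"tx": 0,"ty": 0,"tz": 0,"ax": 0,"ay": 0,"az": 0},{"tx": 0,"ty": 0,"tz": 0,"ax": 0,"ay": 0,"az": 0},{"tx": 0,"ty": 0,"tz": 0,"ax": 0,"ay": 0,"az": 0},{"tx": 0,"ty": 0,"tz": 0,"ax": 0,"ay": 0,"az": 0},{"tx": 0,"ty": 0,"tz": 0,"ax": 0,"ay": 0,"az": 0},{"tx": 0,"ty": 0,"tz": 0,"ax": 0,"ay": 0,"az": 0},{"tx": 0,"ty": 0,"tz": 0,"ax": 0,"ay": 0,"az": 0},{"tx": 0,"ty": 0,"tz": 0,"ax": 0,"ay": 0,"az": 0},{"tx": 0,"ty": 0,"tz": 0,"ax": 0,"ay": 0,"az": 0},{"tx": 0,"ty": 0,"tz": 0,"ax": 0,"ay": 0,"az": 0}]' --grip 0 --grip_force 25

```text
t: 7.9
tcp_pos: [0.5235, -0.2592, 0.2204]
orientation: [0.732, 0.63, -0.194, 0.172]
contact_force: [6.4, -1.2, -2.6]
width: 0.0435
```

```bash
python3 - <<'E'
from p import *
o=r.observe();P=o['tcp_pos']
print([np.dot(P-O,e) for e in (ex,ey,ez)])
p,R=wpose(-30,.08);tw([(p,R,20)])
p,R=wpose(-30,np.hypot(*[np.dot(P-O,e) for e in (ey,ez)]));tw([(p,R,20)])
E
```

```text
[np.float64(0.002856768563707426), np.float64(0.04266912213524522), np.float64(0.07038587408987304)]
t 7.9 P [ 0.5235 -0.2592  0.2204] w 0.0435 F [ 6.4 -1.2 -2.6]
20 x t [-0.17 -0.01  0.01] a [ 0.   0.6 -0. ] -> P [ 0.5067 -0.3389  0.2177] err deg 0.42
t 7.9 P [ 0.5235 -0.2592  0.2204] w 0.0435 F [ 6.4 -1.2 -2.6]
20 x t [-0.18 -0.01  0.  ] a [ 0.   0.6 -0. ] -> P [ 0.506  -0.3435  0.2226] err deg 0.42
```

Emit:
play_rows --rows '[{"tx": -0.17,"ty": 0.01,"tz": 0,"ax": 0,"ay": 0.6,"az": 0},{"tx": -0.17,"ty": 0.01,"tz": 0,"ax": 0,"ay": 0.6,"az": 0},{"tx": -0.17,"ty": 0.01,"tz": 0,"ax": 0,"ay": 0.6,"az": 0},{"tx": -0.17,"ty": 0.01,"tz": 0,"ax": 0,"ay": 0.6,"az": 0},{"tx": -0.17,"ty": 0.01,"tz": 0,"ax": 0,"ay": 0.6,"az": 0},{"tx": -0.17,"ty": 0.01,"tz": 0,"ax": 0,"ay": 0.6,"az": 0},{"tx": -0.17,"ty": 0.01,"tz": 0,"ax": 0,"ay": 0.6,"az": 0},{"tx": -0.17,"ty": 0.01,"tz": 0,"ax": 0,"ay": 0.6,"az": 0},{"tx": -0.17,"ty": 0.01,"tz": 0,"ax": 0,"ay": 0.6,"az": 0},{"tx": -0.17,"ty": 0.01,"tz": 0,"ax": 0,"ay": 0.6,"az": 0}]'

```text
t: 9.15
tcp_pos: [0.5171, -0.2978, 0.2314]
orientation: [0.758, 0.653, 0.002, -0.001]
contact_force: [-1.9, 2.8, -1.8]
width: 0.043
```

```bash
sed -i 's/^O=.*/O=np.array([.5173,-.3014,.15])/' p.py; python3 - <<'E'
from p import *
p,R=wpose(-30,.081);tw([(p,R,10)]);o=r.observe();P=o['tcp_pos'];print([round(float(np.dot(P-O,e)),4) for e in (ex,ey,ez)])
cam('top','t2.png');cam('scene','s2.png')
a=cv2.imread('pics/t2.png');b=cv2.imread('pics/s2.png')
cv2.imwrite('pics/c5.png',np.hstack([cv2.resize(a[170:290,300:420],None,fx=3.3,fy=3.3),cv2.resize(b[130:250,120:240],None,fx=3.3,fy=3.3)]))
E
```

```text
Traceback (most recent call last):
  File "p.py", line 5, in <module>
    ex=np.array([np.cos(yaw),np.sin(yaw),0]);ey=np.array([-np.sin(yaw),np.cos(yaw),0]);ez=np.array([0,0,1.])
                        ^^^
NameError: name 'yaw' is not defined
```

```bash
sed -i 's/^O=.*/O=np.array([.5173,-.3014,.15]);yaw=np.radians(-8.3)/' p.py; cat > look.sh <<'E'
E
cat > look.py <<'E'
import sys
from p import *
def look(n,ta=(170,290,300,420),sa=(130,250,120,240)):
    cam('top',f't{n}.png');cam('scene',f's{n}.png')
    a=cv2.imread(f'pics/t{n}.png');b=cv2.imread(f'pics/s{n}.png')
    cv2.imwrite(f'pics/c{n}.png',np.hstack([cv2.resize(a[ta[0]:ta[1],ta[2]:ta[3]],(396,396),interpolation=cv2.INTER_CUBIC),cv2.resize(b[sa[0]:sa[1],sa[2]:sa[3]],(396,396),interpolation=cv2.INTER_CUBIC)]))
E
python3 - <<'E'
from look import *
p,R=wpose(-30,.081);tw([(p,R,10)]);o=r.observe();P=o['tcp_pos'];print([round(float(np.dot(P-O,e)),4) for e in (ex,ey,ez)])
look(5)
E
```

```text
t 9.15 P [ 0.5171 -0.2978  0.2314] w 0.043 F [-1.9  2.8 -1.8]
10 x t [-0.18  0.    0.  ] a [ 0.    0.59 -0.  ] -> P [ 0.5107 -0.3406  0.2209] err deg 0.32
[-0.0007, 0.0035, 0.0814]
```

View pics/c5.png

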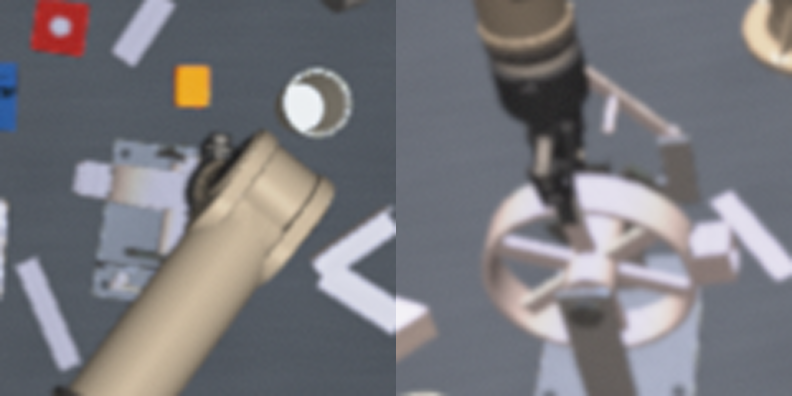

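Emit:
play_rows --rows '[{"tx": -0.2,"ty": 0,"tz": 0,"ax": 0,"ay": 0.67,"az": 0},{"tx": -0.2,"ty": 0,"tz": 0,"ax": 0,"ay": 0.67,"az": 0},{"tx": -0.2,"ty": 0,"tz": 0,"ax": 0,"ay": 0.67,"az": 0},{"tx": -0.2,"ty": 0,"tz": 0,"ax": 0,"ay": 0.67,"az": 0},{"tx": -0.2,"ty": 0,"tz": 0,"ax": 0,"ay": 0.67,"az": 0},{"tx": -0.2,"ty": 0,"tz": 0,"ax": 0,"ay": 0.67,"az": 0},{"tx": -0.2,"ty": 0,"tz": 0,"ax": 0,"ay": 0.67,"az": 0},{"tx": -0.2,"ty": 0,"tz": 0,"ax": 0,"ay": 0.67,"az": 0},{"tx": -0.2,"ty": 0,"tz": 0,"ax": 0,"ay": 0.67,"az": 0},{"tx": -0.2,"ty": 0,"tz": 0,"ax": 0,"ay": 0.67,"az": 0}]'

```text
t: 10.5
tcp_pos: [0.5094, -0.3438, 0.218]
orientation: [0.724, 0.625, 0.22, -0.191]
contact_force: [-1.8, 9.3, -3.7]
width: 0.0434
```

Emit:
play_rows --rows '[{"tx": 0,"ty": 0,"tz": 0,"ax": 0,"ay": 0,"az": 0},{"tx": 0,"ty": 0,"tz": 0,"ax": 0,"ay": 0,"az": 0},{"tx": 0,"ty": 0,"tz": 0,"ax": 0,"ay": 0,"az": 0},{"tx": 0,"ty": 0,"tz": 0,"ax": 0,"ay": 0,"az": 0},{"tx": 0,"ty": 0,"tz": 0,"ax": 0,"ay": 0,"az": 0},{"tx": 0,"ty": 0,"tz": 0,"ax": 0,"ay": 0,"az": 0},{"tx": 0,"ty": 0,"tz": -0.4,"ax": 0,"ay": 0,"az": 0},{"tx": 0,"ty": 0,"tz": -0.8,"ax": 0,"ay": 0,"az": 0},{"tx": 0,"ty": 0,"tz": -0.8,"ax": 0,"ay": 0,"az": 0},{"tx": 0,"ty": 0,"tz": -0.8,"ax": 0,"ay": 0,"az": 0}]' --grip 1

```text
t: 11.75
tcp_pos: [0.5031, -0.3861, 0.2774]
orientation: [0.726, 0.624, 0.218, -0.187]
contact_force: [-0.7, -0.1, 0.1]
width: 0.0855
```

```bash
python3 - <<'E'
from look import *
p,R=wpose(30,.18);tw([(p,R,20)]);p,R=wpose(22,.18);tw([(p,R,20)])
look(6)
E
```

```text
t 11.75 P [ 0.5031 -0.3861  0.2774] w 0.0855 F [-0.7 -0.1  0.1]
20 x t [ 0.37  0.   -0.04] a [ 0.   -0.63 -0.  ] -> P [ 0.5294 -0.2137  0.3072] err deg 0.57
t 11.75 P [ 0.5031 -0.3861  0.2774] w 0.0855 F [-0.7 -0.1  0.1]
20 x t [ 0.33  0.   -0.04] a [ 0.   -0.55 -0.  ] -> P [ 0.5265 -0.2328  0.3168] err deg 0.57
```

View pics/c6.png

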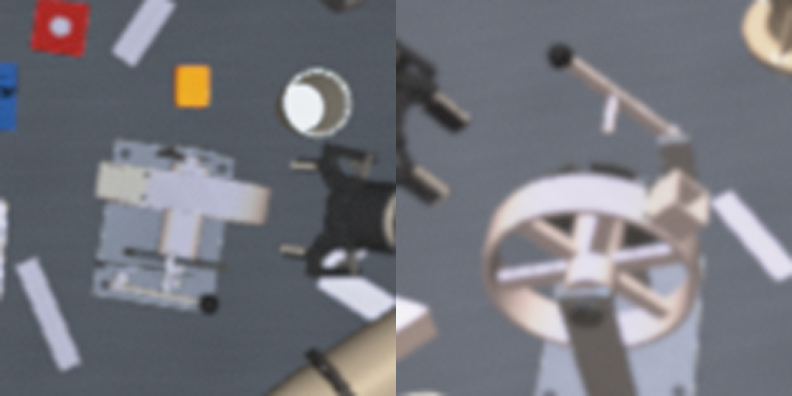

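```bash
python3 - <<'E'
from p import *
d=cam('top');s=cam('scene')
P,e=tri(d,(300+112/3.3,170+183/3.3),s,(120+287/3.3,130+198/3.3))
q=[np.dot(P-O,v) for v in(ex,ey,ez)];print(q,e,np.degrees(np.arctan2(q[1],q[2])),np.hypot(q[1],q[2]))
# predicted outer-ends for angles
for a in (45,50,55,60):
    rad=np.sin(np.radians(a))*ey+np.cos(np.radians(a))*ez
    print(a,[ (x-np.array([120,130]))*3.3 for x in proj(s,O+.135*rad)],[(x-np.array([300,170]))*3.3 for x in proj(d,np.array([O+.135*rad,O+.1*rad]))])
E
```

```text
[np.float64(-0.004058490250799985), np.float64(0.09818809252543308), np.float64(0.07596737299156028)] 0.004756389452282293 52.27115493639918 0.1241448479519865
45 [array([283.56641007, 185.67958097])] [array([118.84840717, 179.83266075]), array([137.14609186, 183.03505112])]
50 [array([293.71506469, 192.21301472])] [array([111.15798318, 178.96845377]), array([131.4588904, 182.3918779])]
55 [array([302.96753805, 199.24024795])] [array([104.15252007, 178.21485634]), array([126.2504055 , 181.82679931])]
60 [array([311.25928637, 206.69118821])] [array([ 97.8815883, 177.5766223]), array([121.55864447, 181.34364056])]
```

```bash
python3 - <<'E'
from p import *
p,R=wpose(25,.18);p2,_=wpose(25,.08);tw([(p,R,13),(p2,R,7)])
E
```

```text
t 11.95 P [ 0.5032 -0.3857  0.2764] w 0.0854 F [0.5 0.5 0.3]
13 x t [ 0.53  0.   -0.06] a [ 0.   -0.9  -0.01] -> P [ 0.5267 -0.2257  0.3136] err deg 0.27
7 x t [0.   0.01 0.57] a [0.   0.   0.01] -> P [ 0.5227 -0.2678  0.2232] err deg 0.23
```

Emit:
play_rows --rows '[{"tx": 0.53,"ty": 0,"tz": -0.06,"ax": 0,"ay": -0.9,"az": 0},{"tx": 0.53,"ty": 0,"tz": -0.06,"ax": 0,"ay": -0.9,"az": 0},{"tx": 0.53,"ty": 0,"tz": -0.06,"ax": 0,"ay": -0.9,"az": 0},{"tx": 0.53,"ty": 0,"tz": -0.06,"ax": 0,"ay": -0.9,"az": 0},{"tx": 0.53,"ty": 0,"tz": -0.06,"ax": 0,"ay": -0.9,"az": 0},{"tx": 0.53,"ty": 0,"tz": -0.06,"ax": 0,"ay": -0.9,"az": 0},{"tx": 0.53,"ty": 0,"tz": -0.06,"ax": 0,"ay": -0.9,"az": 0},{"tx": 0.53,"ty": 0,"tz": -0.06,"ax": 0,"ay": -0.9,"az": 0},{"tx": 0.53,"ty": 0,"tz": -0.06,"ax": 0,"ay": -0.9,"az": 0},{"tx": 0.53,"ty": 0,"tz": -0.06,"ax": 0,"ay": -0.9,"az": 0}]'

```text
t: 13.2
tcp_pos: [0.5215, -0.2627, 0.3196]
orientation: [0.754, 0.649, -0.077, 0.065]
contact_force: [-1.0, 0.7, -0.6]
width: 0.0852
```

Emit:
play_rows --rows '[{"tx": 0.53,"ty": 0,"tz": -0.06,"ax": 0,"ay": -0.9,"az": 0},{"tx": 0.53,"ty": 0,"tz": -0.06,"ax": 0,"ay": -0.9,"az": 0},{"tx": 0.53,"ty": 0,"tz": -0.06,"ax": 0,"ay": -0.9,"az": 0},{"tx": 0,"ty": 0,"tz": 0.57,"ax": 0,"ay": 0,"az": 0},{"tx": 0,"ty": 0,"tz": 0.57,"ax": 0,"ay": 0,"az": 0},{"tx": 0,"ty": 0,"tz": 0.57,"ax": 0,"ay": 0,"az": 0},{"tx": 0,"ty": 0,"tz": 0.57,"ax": 0,"ay": 0,"az": 0},{"tx": 0,"ty": 0,"tz": 0.57,"ax": 0,"ay": 0,"az": 0},{"tx": 0,"ty": 0,"tz": 0.57,"ax": 0,"ay": 0,"az": 0},{"tx": 0,"ty": 0,"tz": 0.57,"ax": 0,"ay": 0,"az": 0}]'

```text
t: 14.45
tcp_pos: [0.5213, -0.2675, 0.2223]
orientation: [0.74, 0.636, -0.164, 0.141]
contact_force: [0.1, 0.4, -0.1]
width: 0.0851
```

Emit:
play_rows --rows '[{"tx": 0,"ty": 0,"tz": 0,"ax": 0,"ay": 0,"az": 0},{"tx": 0,"ty": 0,"tz": 0,"ax": 0,"ay": 0,"az": 0},{"tx": 0,"ty": 0,"tz": 0,"ax": 0,"ay": 0,"az": 0},{"tx": 0,"ty": 0,"tz": 0,"ax": 0,"ay": 0,"az": 0},{"tx": 0,"ty": 0,"tz": 0,"ax": 0,"ay": 0,"az": 0},{"tx": 0,"ty": 0,"tz": 0,"ax": 0,"ay": 0,"az": 0},{"tx": 0,"ty": 0,"tz": 0,"ax": 0,"ay": 0,"az": 0},{"tx": 0,"ty": 0,"tz": 0,"ax": 0,"ay": 0,"az": 0},{"tx": 0,"ty": 0,"tz": 0,"ax": 0,"ay": 0,"az": 0},{"tx": 0,"ty": 0,"tz": 0,"ax": 0,"ay": 0,"az": 0}]' --grip 0 --grip_force 30

```text
t: 15.7
tcp_pos: [0.5222, -0.2668, 0.2239]
orientation: [0.74, 0.637, -0.163, 0.142]
contact_force: [1.6, 2.6, 5.6]
width: 0.0428
```

```bash
python3 - <<'E'
from p import *
P=r.observe()['tcp_pos'];q=[np.dot(P-O,v) for v in(ex,ey,ez)];print(q,np.degrees(np.arctan2(q[1],q[2])))
p,R=wpose(-22,.081);tw([(p,R,20)])
E
```

```text
[np.float64(-0.00017288974850806788), np.float64(0.034931591062364244), np.float64(0.0739072094202774)] 25.29734697267922
t 15.7 P [ 0.5222 -0.2668  0.2239] w 0.0428 F [1.6 2.6 5.6]
20 x t [-0.13  0.    0.  ] a [ 0.    0.47 -0.  ] -> P [ 0.5127 -0.3292  0.2268] err deg 0.3
```

Emit:
play_rows --rows '[{"tx": -0.14,"ty": 0,"tz": 0,"ax": 0,"ay": 0.48,"az": 0},{"tx": -0.13,"ty": 0,"tz": 0,"ax": 0,"ay": 0.48,"az": 0},{"tx": -0.14,"ty": 0,"tz": 0,"ax": 0,"ay": 0.48,"az": 0},{"tx": -0.13,"ty": 0,"tz": 0,"ax": 0,"ay": 0.48,"az": 0},{"tx": -0.14,"ty": 0,"tz": 0,"ax": 0,"ay": 0.48,"az": 0},{"tx": -0.13,"ty": 0,"tz": 0,"ax": 0,"ay": 0.48,"az": 0},{"tx": -0.14,"ty": 0,"tz": 0,"ax": 0,"ay": 0.48,"az": 0},{"tx": -0.13,"ty": 0,"tz": 0,"ax": 0,"ay": 0.48,"az": 0},{"tx": -0.14,"ty": 0,"tz": 0,"ax": 0,"ay": 0.48,"az": 0},{"tx": -0.13,"ty": 0,"tz": 0,"ax": 0,"ay": 0.48,"az": 0}]'

```text
t: 16.95
tcp_pos: [0.517, -0.2982, 0.2311]
orientation: [0.758, 0.652, -0.005, 0.005]
contact_force: [0.5, 1.5, 1.2]
width: 0.0433
```

Emit:
play_rows --rows '[{"tx": -0.14,"ty": 0,"tz": 0,"ax": 0,"ay": 0.48,"az": 0},{"tx": -0.13,"ty": 0,"tz": 0,"ax": 0,"ay": 0.48,"az": 0},{"tx": -0.14,"ty": 0,"tz": 0,"ax": 0,"ay": 0.48,"az": 0},{"tx": -0.13,"ty": 0,"tz": 0,"ax": 0,"ay": 0.48,"az": 0},{"tx": -0.14,"ty": 0,"tz": 0,"ax": 0,"ay": 0.48,"az": 0},{"tx": -0.13,"ty": 0,"tz": 0,"ax": 0,"ay": 0.48,"az": 0},{"tx": -0.14,"ty": 0,"tz": 0,"ax": 0,"ay": 0.48,"az": 0},{"tx": -0.13,"ty": 0,"tz": 0,"ax": 0,"ay": 0.48,"az": 0},{"tx": -0.14,"ty": 0,"tz": 0,"ax": 0,"ay": 0.48,"az": 0},{"tx": -0.13,"ty": 0,"tz": 0,"ax": 0,"ay": 0.48,"az": 0}]'

```text
t: 18.2
tcp_pos: [0.5115, -0.3311, 0.2248]
orientation: [0.743, 0.639, 0.152, -0.132]
contact_force: [3.5, 4.6, -6.9]
width: 0.0431
```

```bash
python3 - <<'E'
from look import *
P=r.observe()['tcp_pos'];q=[np.dot(P-O,v) for v in(ex,ey,ez)];print(q,np.degrees(np.arctan2(q[1],q[2])))
look(7)
E
```

```text
[np.float64(-0.001491790185401051), np.float64(-0.030242572993247507), np.float64(0.0747910905860383)] -22.01646963629969
```

View pics/c7.png

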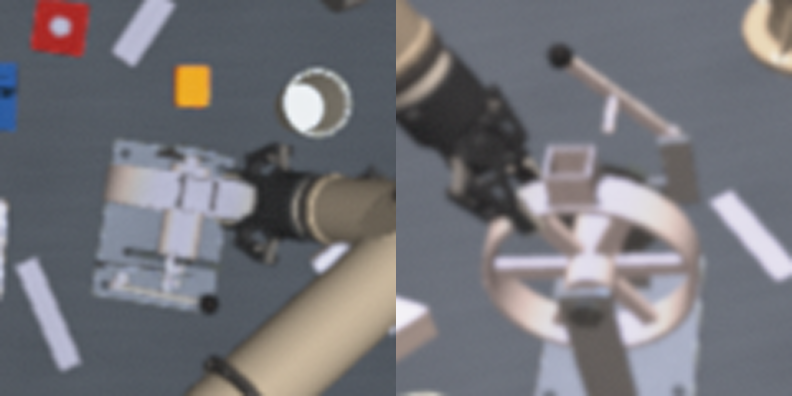

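```bash
cat > ang.py <<'E'
from p import *
import sys
n=sys.argv[1]
d=cam('top');s=cam('scene')
for a in (-6,-4,-2,0,2,4,6):
    rad=np.sin(np.radians(a))*ey+np.cos(np.radians(a))*ez
    tg=np.cos(np.radians(a))*ey-np.sin(np.radians(a))*ez
    c=[O+.135*rad+.02*(i*ex+j*tg) for i,j in((-1,-1),(-1,1),(1,1),(1,-1))]
    print(a,'scene',np.round((proj(s,c)-[155,160])*13,0).astype(int).tolist(),'top',np.round((proj(d,c)-[335,205])*13,0).astype(int).tolist())
b=s['image'][160:205,155:190][...,::-1];t=d['image'][205:250,335:380][...,::-1]
cv2.imwrite(f'pics/a{n}.png',np.hstack([cv2.resize(b,None,fx=13,fy=13,interpolation=cv2.INTER_CUBIC)[:585,:],cv2.resize(t,None,fx=13,fy=13,interpolation=cv2.INTER_CUBIC)[:585,:340]]))
E
python3 ang.py 1
```

```text
-6 scene [[67, 191], [241, 168], [221, 290], [42, 314]] top [[466, 384], [331, 365], [350, 226], [484, 246]]
-4 scene [[86, 186], [262, 168], [243, 290], [62, 309]] top [[451, 382], [315, 362], [333, 224], [469, 243]]
-2 scene [[106, 182], [284, 168], [265, 291], [83, 305]] top [[435, 379], [298, 360], [317, 221], [453, 241]]
0 scene [[127, 178], [306, 169], [287, 292], [103, 301]] top [[420, 377], [282, 358], [300, 219], [438, 239]]
2 scene [[147, 175], [327, 171], [309, 293], [125, 298]] top [[404, 375], [265, 355], [283, 217], [422, 236]]
4 scene [[168, 173], [349, 173], [331, 295], [146, 295]] top [[388, 373], [248, 353], [267, 215], [406, 234]]
6 scene [[189, 171], [371, 175], [354, 298], [167, 293]] top [[371, 370], [232, 351], [250, 213], [390, 232]]
```

View pics/a1.png

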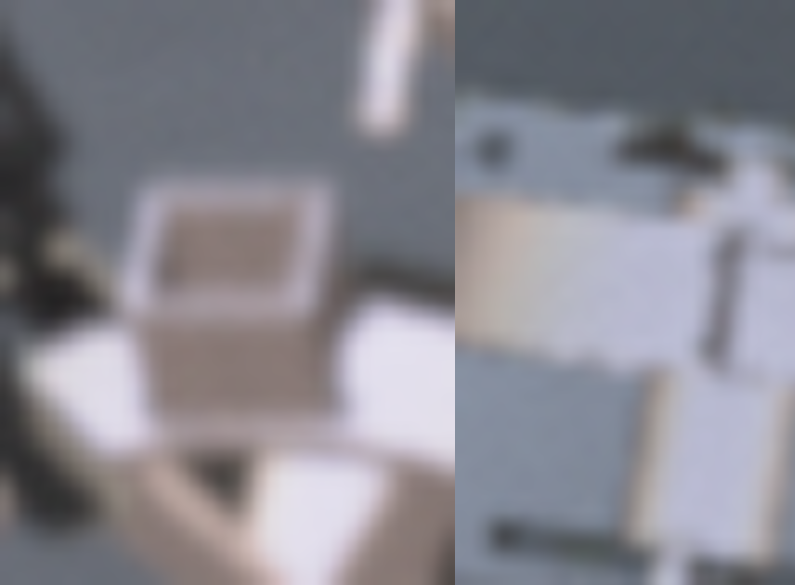

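```bash
python3 - <<'E'
from p import *
d=cam('top')
for zz in(0,.024):
  for yy in (-.024,0,.024):
    print(zz,yy,(proj(d,[O-.03*ex+yy*ey+zz*ez,O-.06*ex+yy*ey+zz*ez])-[335,205])*13)
# rows profile of hub
g=d['image'].astype(int)
for v in (236,239,242,245): print(v,g[v,344:372,0].tolist())
print(g[256,325:372].sum(1).tolist())
E
```

```text
0 -0.024 [[342.98045855 406.48725025]
 [330.22320211 502.36686323]]
0 0 [[266.69694217 395.77152712]
 [253.87721326 491.66531372]]
0 0.024 [[190.34762384 385.03833529]
 [177.46565299 480.94298952]]
0.024 -0.024 [[357.22474437 407.70195356]
 [344.29662886 504.95156421]]
0.024 0 [[279.86198813 396.83592595]
 [266.86955444 494.10072608]]
0.024 0.024 [[202.43014624 385.95175477]
 [189.37363107 483.22829257]]
236 [130, 131, 130, 128, 124, 136, 163, 179, 183, 184, 184, 182, 184, 185, 186, 185, 170, 145, 132, 134, 138, 133, 131, 125, 125, 128, 133, 132]
239 [129, 128, 129, 126, 125, 144, 170, 182, 184, 185, 184, 185, 185, 187, 187, 181, 157, 132, 130, 129, 130, 131, 119, 100, 80, 64, 56, 47]
242 [127, 127, 127, 123, 135, 162, 181, 185, 185, 187, 184, 186, 185, 185, 186, 172, 148, 132, 129, 130, 130, 134, 134, 113, 89, 84, 76, 60]
245 [114, 115, 114, 117, 138, 169, 180, 183, 181, 181, 183, 185, 187, 188, 179, 155, 132, 130, 131, 131, 132, 131, 116, 96, 84, 81, 80, 72]
[278, 281, 290, 361, 406, 361, 297, 310, 402, 497, 546, 546, 502, 452, 441, 447, 446, 440, 429, 425, 430, 435, 430, 437, 513, 566, 536, 514, 518, 471, 430, 430, 437, 437, 435, 432, 438, 438, 437, 416, 342, 283, 271, 271, 273, 273, 274]
```

Emit:
play_rows --rows '[{"tx": 0,"ty": 0,"tz": 0,"ax": 0,"ay": 0,"az": 0},{"tx": 0,"ty": 0,"tz": 0,"ax": 0,"ay": 0,"az": 0},{"tx": 0,"ty": 0,"tz": 0,"ax": 0,"ay": 0,"az": 0},{"tx": 0,"ty": 0,"tz": 0,"ax": 0,"ay": 0,"az": 0},{"tx": 0,"ty": 0,"tz": 0,"ax": 0,"ay": 0,"az": 0},{"tx": 0,"ty": 0,"tz": 0,"ax": 0,"ay": 0,"az": 0},{"tx": 0,"ty": 0,"tz": -0.4,"ax": 0,"ay": 0,"az": 0},{"tx": 0,"ty": 0,"tz": -0.9,"ax": 0,"ay": 0,"az": 0},{"tx": 0,"ty": 0,"tz": -0.9,"ax": 0,"ay": 0,"az": 0},{"tx": 0,"ty": 0,"tz": -0.9,"ax": 0,"ay": 0,"az": 0}]' --grip 1

```text
t: 19.7
tcp_pos: [0.5068, -0.3623, 0.2985]
orientation: [0.743, 0.639, 0.151, -0.129]
contact_force: [-0.3, -0.0, 0.1]
width: 0.0851
```

```bash
python3 ang.py 2; python3 - <<'E'
from p import *
def kn(th,dz=0,dx=0): 
    return O*[1,1,0]+(-.12+dx)*ex+(.07-.135*np.cos(th))*ey+(.204+.135*np.sin(th)+dz)*ez
R=wpose(0,.2)[1]
print(kn(.87),kn(0))
P=r.observe()['tcp_pos']
tw([(np.array([P[0]-.03,P[1],.40]),R,5),(kn(.87,.07),R,10),])
E
```

```text
-6 scene [[67, 191], [241, 168], [221, 290], [42, 314]] top [[466, 384], [331, 365], [350, 226], [484, 246]]
-4 scene [[86, 186], [262, 168], [243, 290], [62, 309]] top [[451, 382], [315, 362], [333, 224], [469, 243]]
-2 scene [[106, 182], [284, 168], [265, 291], [83, 305]] top [[435, 379], [298, 360], [317, 221], [453, 241]]
0 scene [[127, 178], [306, 169], [287, 292], [103, 301]] top [[420, 377], [282, 358], [300, 219], [438, 239]]
2 scene [[147, 175], [327, 171], [309, 293], [125, 298]] top [[404, 375], [265, 355], [283, 217], [422, 236]]
4 scene [[168, 173], [349, 173], [331, 295], [146, 295]] top [[388, 373], [248, 353], [267, 215], [406, 234]]
6 scene [[189, 171], [371, 175], [354, 298], [167, 293]] top [[371, 370], [232, 351], [250, 213], [390, 232]]
[ 0.3960954  -0.30095024  0.30718441] [ 0.38917375 -0.34839643  0.204     ]
t 19.8 P [ 0.5069 -0.364   0.2998] w 0.0855 F [ 0.1 -0.1 -0. ]
5 x t [ 0.16 -0.23 -0.79] a [ 0.01 -0.91 -0.02] -> P [ 0.4775 -0.3635  0.3997] err deg 0.13
10 x t [ 0.2  -0.36  0.09] a [0. 0. 0.] -> P [ 0.3956 -0.3012  0.3771] err deg 0.13
```

View pics/a2.png

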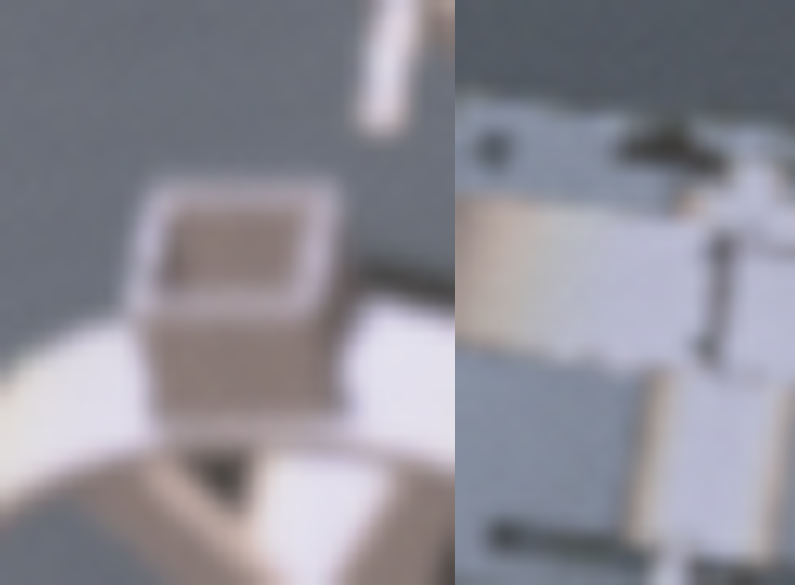

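Emit:
play_rows --rows '[{"tx": 0.16,"ty": -0.23,"tz": -0.79,"ax": 0,"ay": -0.91,"az": 0},{"tx": 0.16,"ty": -0.23,"tz": -0.79,"ax": 0,"ay": -0.91,"az": 0},{"tx": 0.16,"ty": -0.23,"tz": -0.79,"ax": 0,"ay": -0.91,"az": 0},{"tx": 0.16,"ty": -0.23,"tz": -0.79,"ax": 0,"ay": -0.91,"az": 0},{"tx": 0.16,"ty": -0.23,"tz": -0.79,"ax": 0,"ay": -0.91,"az": 0},{"tx": 0,"ty": 0,"tz": 0,"ax": 0,"ay": 0,"az": 0},{"tx": 0.4,"ty": -0.72,"tz": 0,"ax": 0,"ay": 0,"az": 0},{"tx": 0.4,"ty": -0.72,"tz": 0,"ax": 0,"ay": 0,"az": 0},{"tx": 0.4,"ty": -0.72,"tz": 0,"ax": 0,"ay": 0,"az": 0},{"tx": 0.4,"ty": -0.72,"tz": 0,"ax": 0,"ay": 0,"az": 0}]' --grip 0

```text
t: 21.05
tcp_pos: [0.4116, -0.3112, 0.3953]
orientation: [0.759, 0.651, 0.001, -0.003]
contact_force: [0.6, -0.4, 0.6]
width: 0.0001
```

```bash
cat > kn.py <<'E'
from p import *
def kn(th,dz=0,dx=0): 
    return O*[1,1,0]+(-.12+dx)*ex+(.07-.135*np.cos(th))*ey+(.204+.135*np.sin(th)+dz)*ez
R=wpose(0,.2)[1]
E
python3 - <<'E'
from kn import *
tw([(kn(.87,.03),R,10),(kn(.75,.012),R,4),(kn(.5,.012),R,6),(kn(.25,.012),R,6),(kn(.08,.012),R,4)])
E
```

```text
t 21.05 P [ 0.4116 -0.3112  0.3953] w 0.0001 F [ 0.6 -0.4  0.6]
10 x t [ 0.03 -0.07  0.23] a [-0.   -0.01 -0.01] -> P [ 0.3953 -0.301   0.3379] err deg 0.23
4 x t [-0.12  0.01  0.3 ] a [-0.01  0.01  0.  ] -> P [ 0.3945 -0.313   0.3079] err deg 0.11
6 x t [-0.13 -0.    0.18] a [ 0. -0.  0.] -> P [ 0.3917 -0.3323  0.2809] err deg 0.11
6 x t [-0.08 -0.    0.21] a [ 0. -0.  0.] -> P [ 0.39   -0.3441  0.2494] err deg 0.11
4 x t [-0.04 -0.    0.23] a [ 0. -0.  0.] -> P [ 0.3895 -0.3481  0.2264] err deg 0.11
```

Emit:
play_rows --rows '[{"tx": 0.03,"ty": -0.07,"tz": 0.23,"ax": 0,"ay": 0,"az": 0},{"tx": 0.03,"ty": -0.07,"tz": 0.23,"ax": 0,"ay": 0,"az": 0},{"tx": 0.03,"ty": -0.07,"tz": 0.23,"ax": 0,"ay": 0,"az": 0},{"tx": 0.03,"ty": -0.07,"tz": 0.23,"ax": 0,"ay": 0,"az": 0},{"tx": 0.03,"ty": -0.07,"tz": 0.23,"ax": 0,"ay": 0,"az": 0},{"tx": 0.03,"ty": -0.07,"tz": 0.23,"ax": 0,"ay": 0,"az": 0},{"tx": 0.03,"ty": -0.07,"tz": 0.23,"ax": 0,"ay": 0,"az": 0},{"tx": 0.03,"ty": -0.07,"tz": 0.23,"ax": 0,"ay": 0,"az": 0},{"tx": 0.03,"ty": -0.07,"tz": 0.23,"ax": 0,"ay": 0,"az": 0},{"tx": 0.03,"ty": -0.07,"tz": 0.23,"ax": 0,"ay": 0,"az": 0}]'

```text
t: 22.3
tcp_pos: [0.3965, -0.3009, 0.3395]
orientation: [0.758, 0.652, 0.002, -0.001]
contact_force: [0.6, 0.2, 0.3]
width: -0.0002
```

Emit:
play_rows --rows '[{"tx": -0.12,"ty": 0,"tz": 0.3,"ax": 0,"ay": 0,"az": 0},{"tx": -0.12,"ty": 0,"tz": 0.3,"ax": 0,"ay": 0,"az": 0},{"tx": -0.12,"ty": 0,"tz": 0.3,"ax": 0,"ay": 0,"az": 0},{"tx": -0.12,"ty": 0,"tz": 0.3,"ax": 0,"ay": 0,"az": 0},{"tx": -0.13,"ty": 0,"tz": 0.18,"ax": 0,"ay": 0,"az": 0},{"tx": -0.13,"ty": 0,"tz": 0.18,"ax": 0,"ay": 0,"az": 0},{"tx": -0.13,"ty": 0,"tz": 0.18,"ax": 0,"ay": 0,"az": 0},{"tx": -0.13,"ty": 0,"tz": 0.18,"ax": 0,"ay": 0,"az": 0},{"tx": -0.13,"ty": 0,"tz": 0.18,"ax": 0,"ay": 0,"az": 0},{"tx": -0.13,"ty": 0,"tz": 0.18,"ax": 0,"ay": 0,"az": 0}]'

```text
t: 23.55
tcp_pos: [0.3904, -0.3389, 0.2853]
orientation: [0.76, 0.65, -0.001, 0.004]
contact_force: [-2.5, -8.2, 6.1]
width: -0.0003
```

```bash
python3 - <<'E'
from look import *
from kn import *
tw([(kn(.25,.012),R,6),(kn(.08,.012),R,4)])
look(8)
E
```

```text
t 23.55 P [ 0.3904 -0.3389  0.2853] w -0.0003 F [-2.5 -8.2  6.1]
6 x t [-0.03  0.    0.24] a [ 0.01  0.01 -0.02] -> P [ 0.3898 -0.3435  0.2493] err deg 0.14
4 x t [-0.04  0.    0.23] a [-0.    0.01 -0.  ] -> P [ 0.3892 -0.3475  0.2263] err deg 0.11
```

View pics/c8.png

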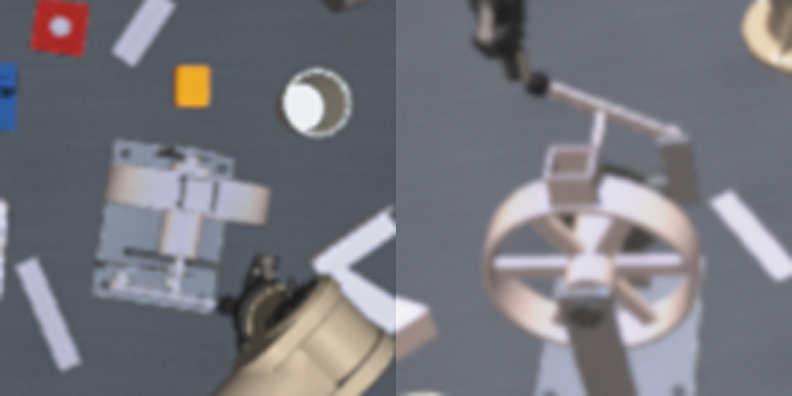

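```bash
python3 - <<'E'
from kn import *
P=r.observe()['tcp_pos']
L=lambda y,z:O*[1,1,0]-.12*ex+y*ey+z*ez
tw([(P+[0,0,.04],R,3),(L(-.036,P[2]+.04),R,2),(L(-.036,.26),R,5),(L(-.036,.211),R,10)])
E
```

```text
t 23.65 P [ 0.3903 -0.3392  0.2848] w -0.0001 F [-1.  -9.4  4.5]
3 x t [-0.    0.   -0.53] a [ 0.02  0.03 -0.05] -> P [ 0.3902 -0.339   0.3245] err deg 0.09
2 x t [ 0.39  0.01 -0.  ] a [-0.01 -0.    0.01] -> P [ 0.3935 -0.3197  0.3246] err deg 0.05
5 x t [-0.   -0.    0.52] a [ 0. -0. -0.] -> P [ 0.3935 -0.3197  0.2596] err deg 0.05
10 x t [-0.   -0.    0.19] a [ 0. -0. -0.] -> P [ 0.3936 -0.3197  0.2121] err deg 0.05
```

Emit:
play_rows --rows '[{"tx": 0,"ty": 0,"tz": -0.53,"ax": 0,"ay": 0,"az": 0},{"tx": 0,"ty": 0,"tz": -0.53,"ax": 0,"ay": 0,"az": 0},{"tx": 0,"ty": 0,"tz": -0.53,"ax": 0,"ay": 0,"az": 0},{"tx": 0.39,"ty": 0,"tz": 0,"ax": 0,"ay": 0,"az": 0},{"tx": 0.39,"ty": 0,"tz": 0,"ax": 0,"ay": 0,"az": 0},{"tx": 0,"ty": 0,"tz": 0.4,"ax": 0,"ay": 0,"az": 0},{"tx": 0,"ty": 0,"tz": 0.4,"ax": 0,"ay": 0,"az": 0},{"tx": 0,"ty": 0,"tz": 0.4,"ax": 0,"ay": 0,"az": 0},{"tx": 0,"ty": 0,"tz": 0.4,"ax": 0,"ay": 0,"az": 0},{"tx": 0,"ty": 0,"tz": 0.2,"ax": 0,"ay": 0,"az": 0}]'

```text
t: 24.9
tcp_pos: [0.3945, -0.3125, 0.2768]
orientation: [0.758, 0.652, 0.002, -0.002]
contact_force: [0.4, 1.0, 1.6]
width: -0.0002
```

```bash
python3 - <<'E'
from look import *
from kn import *
L=lambda y,z:O*[1,1,0]-.12*ex+y*ey+z*ez
tw([(L(-.036,.26),R,10),(L(-.036,.211),R,10)])
look(9)
E
```

```text
t 24.9 P [ 0.3945 -0.3125  0.2768] w -0.0002 F [0.4 1.  1.6]
10 x t [-0.03 -0.    0.07] a [-0.   -0.01 -0.01] -> P [ 0.3934 -0.3199  0.2593] err deg 0.27
10 x t [ 0.   -0.    0.19] a [-0.  0.  0.] -> P [ 0.3933 -0.3201  0.2118] err deg 0.27
```

View pics/c9.png

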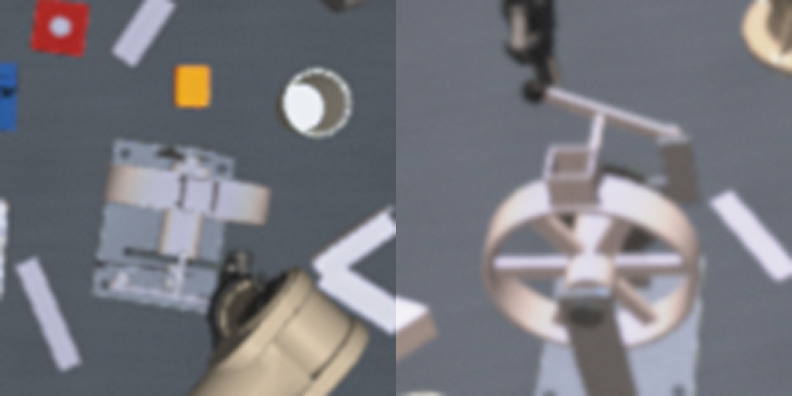

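Emit:
play_rows --rows '[{"tx": -0.02,"ty": 0,"tz": 0.22,"ax": 0,"ay": 0,"az": 0},{"tx": -0.02,"ty": 0,"tz": 0.22,"ax": 0,"ay": 0,"az": 0},{"tx": -0.02,"ty": 0,"tz": 0.22,"ax": 0,"ay": 0,"az": 0},{"tx": -0.02,"ty": 0,"tz": 0.22,"ax": 0,"ay": 0,"az": 0},{"tx": -0.02,"ty": 0,"tz": 0.22,"ax": 0,"ay": 0,"az": 0},{"tx": -0.02,"ty": 0,"tz": 0.22,"ax": 0,"ay": 0,"az": 0},{"tx": -0.02,"ty": 0,"tz": 0.22,"ax": 0,"ay": 0,"az": 0},{"tx": -0.02,"ty": 0,"tz": 0.22,"ax": 0,"ay": 0,"az": 0},{"tx": -0.02,"ty": 0,"tz": 0.22,"ax": 0,"ay": 0,"az": 0},{"tx": -0.02,"ty": 0,"tz": 0.22,"ax": 0,"ay": 0,"az": 0}]'

```text
t: 26.25
tcp_pos: [0.394, -0.3174, 0.2222]
orientation: [0.758, 0.652, 0.002, -0.001]
contact_force: [0.1, -1.0, 0.6]
width: 0.0001
```

```bash
python3 - <<'E'
from look import *
look(10)
E
```

```text
(no output)
```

View pics/c10.png

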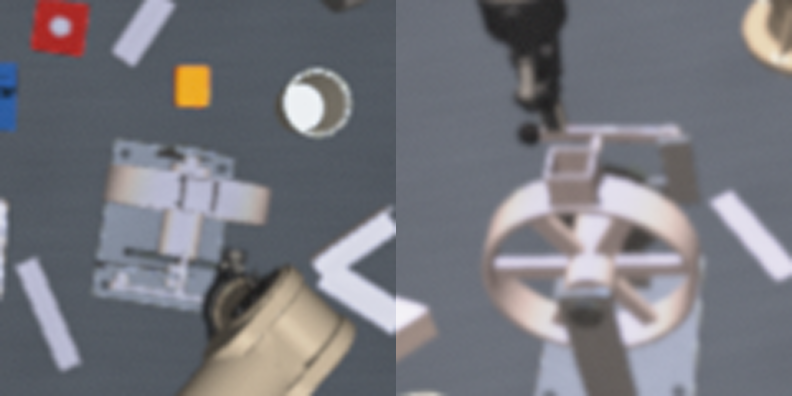

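Emit:
play_rows --rows '[{"tx": 0,"ty": 0,"tz": 0.15,"ax": 0,"ay": 0,"az": 0},{"tx": 0,"ty": 0,"tz": 0.15,"ax": 0,"ay": 0,"az": 0},{"tx": 0,"ty": 0,"tz": 0.1,"ax": 0,"ay": 0,"az": 0},{"tx": 0,"ty": 0,"tz": 0.05,"ax": 0,"ay": 0,"az": 0},{"tx": 0,"ty": 0,"tz": 0,"ax": 0,"ay": 0,"az": 0},{"tx": 0,"ty": 0,"tz": 0,"ax": 0,"ay": 0,"az": 0},{"tx": 0,"ty": 0,"tz": 0,"ax": 0,"ay": 0,"az": 0},{"tx": 0,"ty": 0,"tz": 0,"ax": 0,"ay": 0,"az": 0},{"tx": 0,"ty": 0,"tz": 0,"ax": 0,"ay": 0,"az": 0},{"tx": 0,"ty": 0,"tz": 0,"ax": 0,"ay": 0,"az": 0}]'

```text
t: 27.6
tcp_pos: [0.3942, -0.3175, 0.2129]
orientation: [0.758, 0.652, 0.002, -0.001]
contact_force: [-2.3, 1.3, 8.8]
width: 0.0001
```

Emit:
play_rows --rows '[{"tx": 0,"ty": 0,"tz": 0.05,"ax": 0,"ay": 0,"az": 0},{"tx": 0,"ty": 0,"tz": 0.05,"ax": 0,"ay": 0,"az": 0},{"tx": 0,"ty": 0,"tz": 0.05,"ax": 0,"ay": 0,"az": 0},{"tx": 0,"ty": 0,"tz": 0.05,"ax": 0,"ay": 0,"az": 0},{"tx": 0,"ty": 0,"tz": 0,"ax": 0,"ay": 0,"az": 0},{"tx": 0,"ty": 0,"tz": 0,"ax": 0,"ay": 0,"az": 0},{"tx": 0,"ty": 0,"tz": 0,"ax": 0,"ay": 0,"az": 0},{"tx": 0,"ty": 0,"tz": 0,"ax": 0,"ay": 0,"az": 0},{"tx": 0,"ty": 0,"tz": 0,"ax": 0,"ay": 0,"az": 0},{"tx": 0,"ty": 0,"tz": 0,"ax": 0,"ay": 0,"az": 0}]'

```text
t: 28.85
tcp_pos: [0.3944, -0.3176, 0.2123]
orientation: [0.758, 0.652, 0.003, 0.0]
contact_force: [-7.5, 6.5, 29.6]
width: 0.0002
```

Emit:
play_rows --rows '[{"tx": 0,"ty": 0,"tz": -0.4,"ax": 0,"ay": 0,"az": 0},{"tx": 0,"ty": 0,"tz": -0.8,"ax": 0,"ay": 0,"az": 0},{"tx": 0,"ty": 0,"tz": -0.8,"ax": 0,"ay": 0,"az": 0},{"tx": 0,"ty": 0,"tz": -0.8,"ax": 0,"ay": 0,"az": 0},{"tx": 0,"ty": 0,"tz": -0.8,"ax": 0,"ay": 0,"az": 0},{"tx": 0,"ty": -0.4,"tz": -0.8,"ax": 0,"ay": 0,"az": 0},{"tx": 0.3,"ty": -0.6,"tz": -0.8,"ax": 0,"ay": 0,"az": 0},{"tx": 0.9,"ty": -0.6,"tz": -0.8,"ax": 0,"ay": 0,"az": 0},{"tx": 1,"ty": 0,"tz": -0.3,"ax": 0,"ay": 0,"az": 0},{"tx": 1,"ty": 0,"tz": 0,"ax": 0,"ay": 0,"az": 0}]'

```text
t: 30.1
tcp_pos: [0.3667, -0.232, 0.3646]
orientation: [0.758, 0.652, 0.002, -0.001]
contact_force: [0.4, 0.6, 0.0]
width: -0.0002
```

```bash
python3 ang.py 3 >/dev/null; python3 - <<'E'
from look import *
look(11)
E
```

```text
(no output)
```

View pics/c11.png

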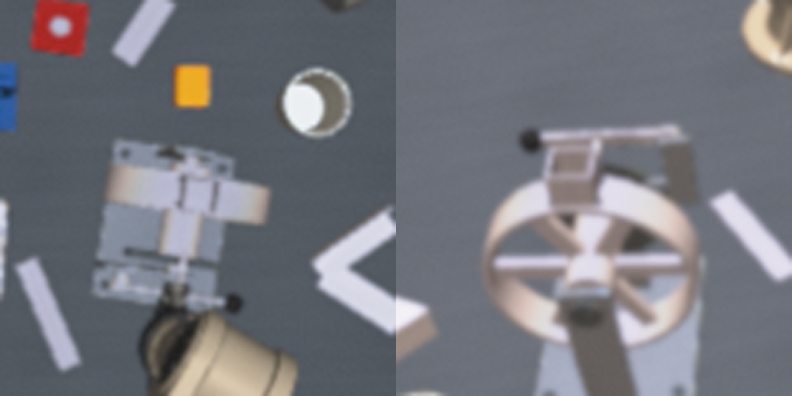

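View pics/a3.png

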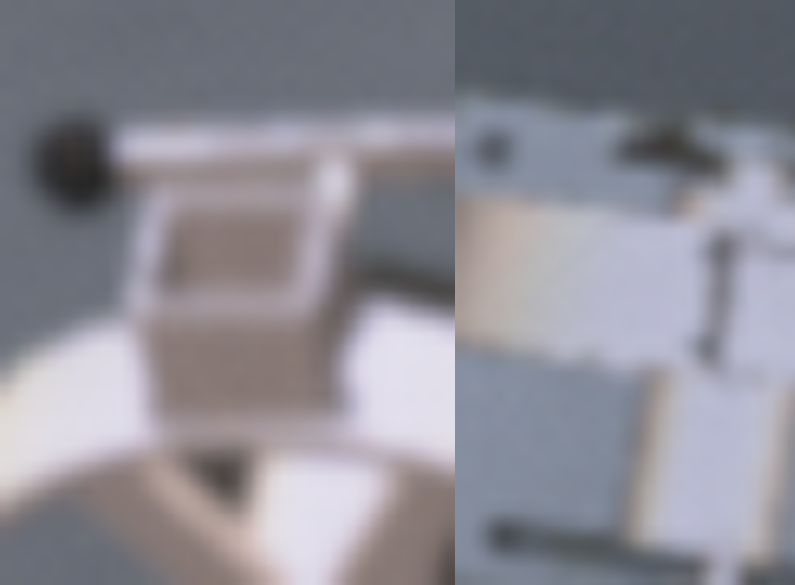

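```bash
python3 - <<'E'
from kn import *
d=cam('top');s=cam('scene')
P,e=tri(d,(370.4,261.3),s,(160.3,172.2));print(P,e,'home expected',kn(0),'angle',np.arcsin((P[2]-.204)/.135))
E
```

```text
[ 0.38715528 -0.34641042  0.2028501 ] 0.0018426403072645495 home expected [ 0.38917375 -0.34839643  0.204     ] angle -0.008517910116572405
```

```bash
cat > sk.py <<'E'
from p import *
YA=89
S={1:(.6165,.2975),2:(.6165,.2127),3:(.6165,.1281),4:(.615,.0423),5:(.614,-.0424)}
T=lambda ty,tx=0,z=0:np.array([.4587,.1119,z])+ty*np.array([.0743,.9972,0])+tx*np.array([.9972,-.0743,0])
def D(x,y,z): return down((x,y,z),YA)
E
python3 - <<'E'
from sk import *
x,y=S[5]
a=D(.5,-.12,.34);b=D(x,y,.26);c=D(x,y,.141)
tw([(*a,15),(*b,10),(*c,8)])
E
```

```text
t 30.4 P [ 0.366  -0.2339  0.3638] w -0.0001 F [-0.7  0.5 -0.6]
15 x t [0.03 0.53 0.06] a [ 0.  -0.  -1.3] -> P [ 0.5008 -0.1206  0.3417] err deg 0.32
10 x t [-0.45  0.32  0.33] a [ 0. -0. -0.] -> P [ 0.615  -0.0428  0.2595] err deg 0.32
8 x t [0.   0.   0.59] a [ 0.01 -0.   -0.01] -> P [ 0.6149 -0.0427  0.1415] err deg 0.24
```

```bash
python3 - <<'E'
from sk import *
x,y=S[5]
b=D(x,y,.26)
tw([(*b,20)])
E
```

```text
t 30.4 P [ 0.366  -0.2339  0.3638] w -0.0001 F [-0.7  0.5 -0.6]
20 x t [-0.    0.71  0.21] a [ 0.   -0.   -0.98] -> P [ 0.6135 -0.0413  0.2595] err deg 0.34
```

Emit:
play_rows --rows '[{"tx": 0,"ty": 0.71,"tz": 0,"ax": 0,"ay": 0,"az": -0.98},{"tx": 0,"ty": 0.71,"tz": 0,"ax": 0,"ay": 0,"az": -0.98},{"tx": 0,"ty": 0.71,"tz": 0,"ax": 0,"ay": 0,"az": -0.98},{"tx": 0,"ty": 0.71,"tz": 0,"ax": 0,"ay": 0,"az": -0.98},{"tx": 0,"ty": 0.71,"tz": 0,"ax": 0,"ay": 0,"az": -0.98},{"tx": 0,"ty": 0.71,"tz": 0,"ax": 0,"ay": 0,"az": -0.98},{"tx": 0,"ty": 0.71,"tz": 0,"ax": 0,"ay": 0,"az": -0.98},{"tx": 0,"ty": 0.71,"tz": 0,"ax": 0,"ay": 0,"az": -0.98},{"tx": 0,"ty": 0.71,"tz": 0,"ax": 0,"ay": 0,"az": -0.98},{"tx": 0,"ty": 0.71,"tz": 0,"ax": 0,"ay": 0,"az": -0.98}]' --grip 0.75

```text
t: 31.65
tcp_pos: [0.5342, -0.1943, 0.3638]
orientation: [0.42, 0.908, 0.001, -0.001]
contact_force: [0.9, 0.3, -0.4]
width: 0.0639
```

Emit:
play_rows --rows '[{"tx": 0,"ty": 0.71,"tz": 0.41,"ax": 0,"ay": 0,"az": -0.98},{"tx": 0,"ty": 0.71,"tz": 0.41,"ax": 0,"ay": 0,"az": -0.98},{"tx": 0,"ty": 0.71,"tz": 0.41,"ax": 0,"ay": 0,"az": -0.98},{"tx": 0,"ty": 0.71,"tz": 0.41,"ax": 0,"ay": 0,"az": -0.98},{"tx": 0,"ty": 0.71,"tz": 0.41,"ax": 0,"ay": 0,"az": -0.98},{"tx": 0,"ty": 0.71,"tz": 0.41,"ax": 0,"ay": 0,"az": -0.98},{"tx": 0,"ty": 0.71,"tz": 0.41,"ax": 0,"ay": 0,"az": -0.98},{"tx": 0,"ty": 0.71,"tz": 0.41,"ax": 0,"ay": 0,"az": -0.98},{"tx": 0,"ty": 0.71,"tz": 0.41,"ax": 0,"ay": 0,"az": -0.98},{"tx": 0,"ty": 0.71,"tz": 0.41,"ax": 0,"ay": 0,"az": -0.98}]'

```text
t: 32.9
tcp_pos: [0.614, -0.0411, 0.2615]
orientation: [0.005, 1.0, 0.002, -0.0]
contact_force: [-0.1, 0.1, 0.5]
width: 0.0643
```

```bash
python3 - <<'E'
from look import *
from sk import *
x,y=S[5]
tw([(*D(x,y,.141),10)]);print(r.observe()['joint_pos'])
look(12,(170,280,190,320),(150,280,235,435))
E
```

```text
t 32.9 P [ 0.614  -0.0411  0.2615] w 0.0643 F [-0.1  0.1  0.5]
10 x t [-0.   -0.01  0.48] a [ 0.   -0.    0.01] -> P [ 0.6139 -0.0432  0.1415] err deg 0.22
[-0.03766396  0.43722329  0.12177813  1.26156881 -0.05515621  1.44645485
  1.63975872]
```

View pics/c12.png

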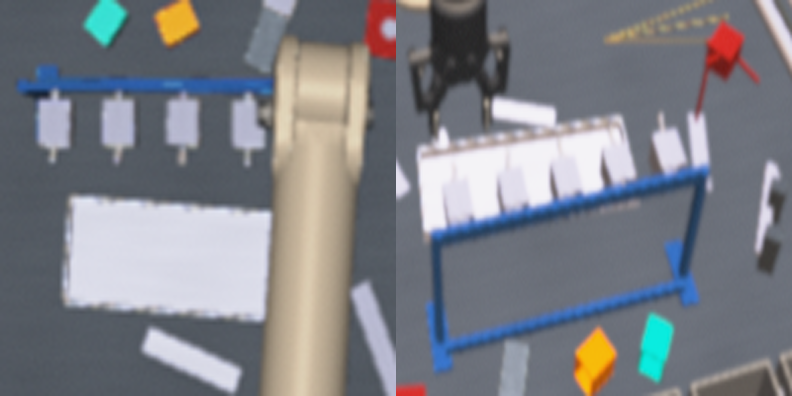

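Emit:
play_rows --rows '[{"tx": 0,"ty": -0.01,"tz": 0.48,"ax": 0,"ay": 0,"az": 0.01},{"tx": 0,"ty": -0.01,"tz": 0.48,"ax": 0,"ay": 0,"az": 0.01},{"tx": 0,"ty": -0.01,"tz": 0.48,"ax": 0,"ay": 0,"az": 0.01},{"tx": 0,"ty": -0.01,"tz": 0.48,"ax": 0,"ay": 0,"az": 0.01},{"tx": 0,"ty": -0.01,"tz": 0.48,"ax": 0,"ay": 0,"az": 0.01},{"tx": 0,"ty": 0,"tz": 0.48,"ax": 0,"ay": 0,"az": 0.01},{"tx": 0,"ty": 0,"tz": 0.48,"ax": 0,"ay": 0,"az": 0},{"tx": 0,"ty": 0,"tz": 0.48,"ax": 0,"ay": 0,"az": 0},{"tx": 0,"ty": 0,"tz": 0.48,"ax": 0,"ay": 0,"az": 0},{"tx": 0,"ty": 0,"tz": 0.48,"ax": 0,"ay": 0,"az": 0}]'

```text
t: 34.25
tcp_pos: [0.6138, -0.0406, 0.1418]
orientation: [0.008, 1.0, 0.002, 0.0]
contact_force: [0.0, 0.0, -0.5]
width: 0.064
```

```bash
python3 - <<'E'
from look import *
look(13,(170,280,190,320),(150,250,235,335))
E
```

```text
(no output)
```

View pics/c13.png

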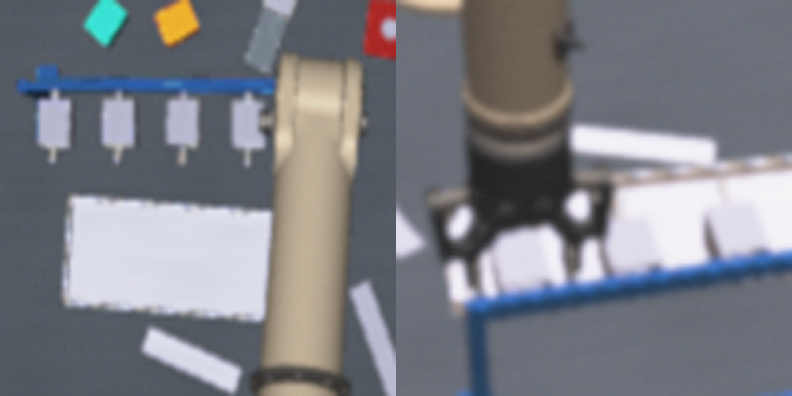

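Emit:
play_rows --rows '[{"tx": 0,"ty": 0,"tz": 0,"ax": 0,"ay": 0,"az": 0},{"tx": 0,"ty": 0,"tz": 0,"ax": 0,"ay": 0,"az": 0},{"tx": 0,"ty": 0,"tz": 0,"ax": 0,"ay": 0,"az": 0},{"tx": 0,"ty": 0,"tz": 0,"ax": 0,"ay": 0,"az": 0},{"tx": 0,"ty": 0,"tz": 0,"ax": 0,"ay": 0,"az": 0},{"tx": 0,"ty": 0,"tz": 0,"ax": 0,"ay": 0,"az": 0},{"tx": 0,"ty": 0,"tz": -0.2,"ax": 0,"ay": 0,"az": 0},{"tx": 0,"ty": 0,"tz": -0.2,"ax": 0,"ay": 0,"az": 0},{"tx": 0,"ty": 0,"tz": -0.2,"ax": 0,"ay": 0,"az": 0},{"tx": 0,"ty": 0,"tz": -0.2,"ax": 0,"ay": 0,"az": 0}]' --grip 0 --grip_force 60

```text
t: 35.6
tcp_pos: [0.6137, -0.0406, 0.1628]
orientation: [0.008, 1.0, 0.002, 0.0]
contact_force: [-0.3, -0.1, -1.6]
width: 0.039
```

```bash
python3 - <<'E'
from look import *
from sk import *
P=r.observe()['tcp_pos']
tw([(*D(P[0]-.085,P[1]+.001,.162),10),(*down(T(-.140,0,.1),86),8),(*down(T(-.140,0,.0095),86),8)])
look(14,(170,280,190,320),(150,250,235,335))
E
```

```text
t 35.6 P [ 0.6137 -0.0406  0.1628] w 0.039 F [-0.3 -0.1 -1.6]
10 x t [ 0.34 -0.    0.  ] a [0.01 0.   0.  ] -> P [ 0.5287 -0.0392  0.1628] err deg 0.26
8 x t [0.4  0.04 0.31] a [-0.01  0.    0.08] -> P [ 0.4491 -0.028   0.1008] err deg 0.2
8 x t [0.   0.   0.46] a [ 0.  0. -0.] -> P [ 0.4492 -0.0278  0.0088] err deg 0.2
```

View pics/c14.png

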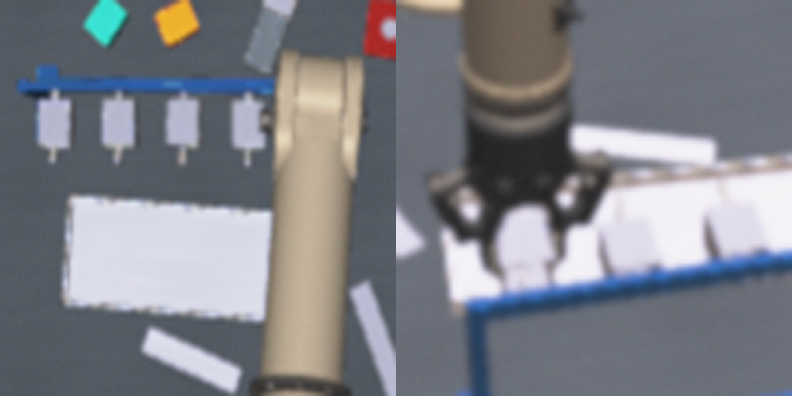

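Emit:
play_rows --rows '[{"tx": 0.34,"ty": 0,"tz": 0,"ax": 0,"ay": 0,"az": 0},{"tx": 0.34,"ty": 0,"tz": 0,"ax": 0,"ay": 0,"az": 0},{"tx": 0.34,"ty": 0,"tz": 0,"ax": 0,"ay": 0,"az": 0},{"tx": 0.34,"ty": 0,"tz": 0,"ax": 0,"ay": 0,"az": 0},{"tx": 0.34,"ty": 0,"tz": 0,"ax": 0,"ay": 0,"az": 0},{"tx": 0.34,"ty": 0,"tz": 0,"ax": 0,"ay": 0,"az": 0},{"tx": 0.34,"ty": 0,"tz": 0,"ax": 0,"ay": 0,"az": 0},{"tx": 0.34,"ty": 0,"tz": 0,"ax": 0,"ay": 0,"az": 0},{"tx": 0.34,"ty": 0,"tz": 0,"ax": 0,"ay": 0,"az": 0},{"tx": 0.34,"ty": 0,"tz": 0,"ax": 0,"ay": 0,"az": 0}]'

```text
t: 36.95
tcp_pos: [0.5283, -0.0393, 0.1626]
orientation: [0.008, 1.0, 0.002, 0.0]
contact_force: [0.2, 0.5, -2.0]
width: 0.0392
```

Emit:
play_rows --rows '[{"tx": 0.4,"ty": 0.04,"tz": 0.31,"ax": 0,"ay": 0,"az": 0.08},{"tx": 0.4,"ty": 0.04,"tz": 0.31,"ax": 0,"ay": 0,"az": 0.08},{"tx": 0.4,"ty": 0.04,"tz": 0.31,"ax": 0,"ay": 0,"az": 0.08},{"tx": 0.4,"ty": 0.04,"tz": 0.31,"ax": 0,"ay": 0,"az": 0.08},{"tx": 0.4,"ty": 0.04,"tz": 0.31,"ax": 0,"ay": 0,"az": 0.08},{"tx": 0.4,"ty": 0.04,"tz": 0.31,"ax": 0,"ay": 0,"az": 0.08},{"tx": 0.4,"ty": 0.04,"tz": 0.31,"ax": 0,"ay": 0,"az": 0.08},{"tx": 0.4,"ty": 0.04,"tz": 0.31,"ax": 0,"ay": 0,"az": 0.08},{"tx": 0,"ty": 0,"tz": 0.4,"ax": 0,"ay": 0,"az": 0},{"tx": 0,"ty": 0,"tz": 0.6,"ax": 0,"ay": 0,"az": 0}]'

```text
t: 38.2
tcp_pos: [0.4502, -0.0276, 0.0754]
orientation: [0.036, 0.999, 0.002, 0.001]
contact_force: [-0.2, 0.2, -2.3]
width: 0.0393
```

```bash
python3 - <<'E'
from look import *
from sk import *
tw([(*down(T(-.140,0,.0095),86),8)])
look(15,(210,270,200,310),(150,250,235,335))
E
```

```text
t 38.2 P [ 0.4502 -0.0276  0.0754] w 0.0393 F [-0.2  0.2 -2.3]
8 x t [ 0.01 -0.    0.33] a [ 0.01  0.   -0.  ] -> P [ 0.4484 -0.0274  0.0094] err deg 0.25
```

View pics/c15.png

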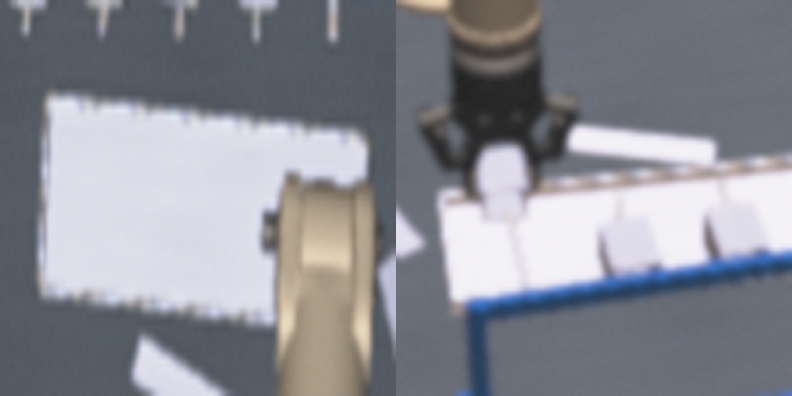

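Emit:
play_rows --rows '[{"tx": 0,"ty": 0,"tz": 0.4,"ax": 0,"ay": 0,"az": 0},{"tx": 0,"ty": 0,"tz": 0.4,"ax": 0,"ay": 0,"az": 0},{"tx": 0,"ty": 0,"tz": 0.4,"ax": 0,"ay": 0,"az": 0},{"tx": 0,"ty": 0,"tz": 0.4,"ax": 0,"ay": 0,"az": 0},{"tx": 0,"ty": 0,"tz": 0.4,"ax": 0,"ay": 0,"az": 0},{"tx": 0,"ty": 0,"tz": 0.25,"ax": 0,"ay": 0,"az": 0},{"tx": 0,"ty": 0,"tz": 0.2,"ax": 0,"ay": 0,"az": 0},{"tx": 0,"ty": 0,"tz": 0.15,"ax": 0,"ay": 0,"az": 0},{"tx": 0,"ty": 0,"tz": 0,"ax": 0,"ay": 0,"az": 0},{"tx": 0,"ty": 0,"tz": 0,"ax": 0,"ay": 0,"az": 0}]'

```text
t: 39.55
tcp_pos: [0.4497, -0.0274, 0.0109]
orientation: [0.036, 0.999, 0.002, 0.001]
contact_force: [-1.1, 0.2, 0.6]
width: 0.0396
```

Emit:
play_rows --rows '[{"tx": 0,"ty": 0,"tz": 0,"ax": 0,"ay": 0,"az": 0},{"tx": 0,"ty": 0,"tz": 0,"ax": 0,"ay": 0,"az": 0},{"tx": 0,"ty": 0,"tz": 0,"ax": 0,"ay": 0,"az": 0},{"tx": 0,"ty": 0,"tz": 0,"ax": 0,"ay": 0,"az": 0},{"tx": 0,"ty": 0,"tz": -0.5,"ax": 0,"ay": 0,"az": 0},{"tx": 0,"ty": 0,"tz": -1,"ax": 0,"ay": 0,"az": 0},{"tx": 0,"ty": 0,"tz": -1,"ax": 0,"ay": 0,"az": 0},{"tx": 0,"ty": 0,"tz": -1,"ax": 0,"ay": 0,"az": 0},{"tx": 0,"ty": 0,"tz": -1,"ax": 0,"ay": 0,"az": 0},{"tx": 0,"ty": 0,"tz": -1,"ax": 0,"ay": 0,"az": 0}]' --grip 0.65

```text
t: 40.8
tcp_pos: [0.4493, -0.028, 0.1499]
orientation: [0.036, 0.999, 0.002, 0.001]
contact_force: [-0.1, 1.2, -0.3]
width: 0.0552
```

```bash
python3 - <<'E'
from look import *
from sk import *
P=r.observe()['tcp_pos']
x,y=S[4]
tw([(*D(x-.06,y-.01,.25),9),(*D(x,y,.22),4),(*D(x,y,.141),7)])
look(16,(180,270,190,310),(130,280,235,435))
E
```

```text
t 40.8 P [ 0.4493 -0.028   0.1499] w 0.0552 F [-0.1  1.2 -0.3]
9 x t [-0.46  0.29 -0.44] a [ 0.01  0.   -0.07] -> P [0.5556 0.0321 0.2491] err deg 0.22
4 x t [-0.59  0.11  0.29] a [-0.01  0.    0.  ] -> P [0.6148 0.0421 0.2201] err deg 0.09
7 x t [-0.    0.    0.45] a [-0.  0.  0.] -> P [0.615  0.042  0.1414] err deg 0.09
```

View pics/c16.png

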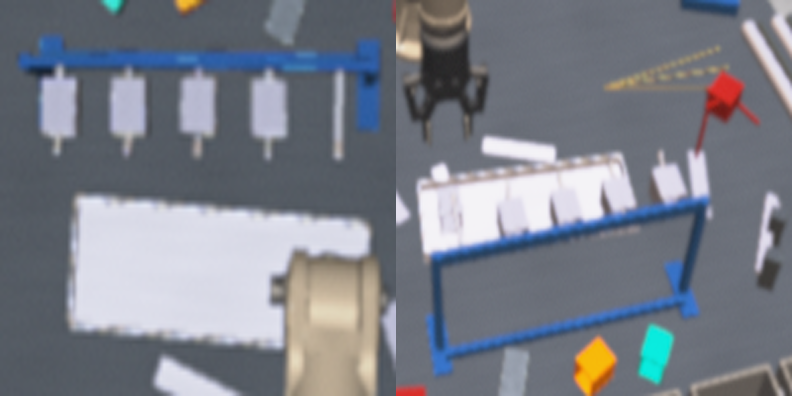

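Emit:
play_rows --rows '[{"tx": -0.46,"ty": 0.29,"tz": -0.44,"ax": 0,"ay": 0,"az": -0.07},{"tx": -0.46,"ty": 0.29,"tz": -0.44,"ax": 0,"ay": 0,"az": -0.07},{"tx": -0.46,"ty": 0.29,"tz": -0.44,"ax": 0,"ay": 0,"az": -0.07},{"tx": -0.46,"ty": 0.29,"tz": -0.44,"ax": 0,"ay": 0,"az": -0.07},{"tx": -0.46,"ty": 0.29,"tz": -0.44,"ax": 0,"ay": 0,"az": -0.07},{"tx": -0.46,"ty": 0.29,"tz": -0.44,"ax": 0,"ay": 0,"az": -0.07},{"tx": -0.46,"ty": 0.29,"tz": -0.44,"ax": 0,"ay": 0,"az": -0.07},{"tx": -0.46,"ty": 0.29,"tz": -0.44,"ax": 0,"ay": 0,"az": -0.07},{"tx": -0.46,"ty": 0.29,"tz": -0.44,"ax": 0,"ay": 0,"az": -0.07},{"tx": -0.59,"ty": 0.11,"tz": 0.29,"ax": 0,"ay": 0,"az": 0}]' --grip 0.75

```text
t: 42.15
tcp_pos: [0.5716, 0.0351, 0.2409]
orientation: [0.008, 1.0, 0.002, 0.002]
contact_force: [0.0, -0.1, -0.1]
width: 0.0642
```

Emit:
play_rows --rows '[{"tx": -0.59,"ty": 0.11,"tz": 0.29,"ax": 0,"ay": 0,"az": 0},{"tx": -0.59,"ty": 0.11,"tz": 0.29,"ax": 0,"ay": 0,"az": 0},{"tx": -0.59,"ty": 0.11,"tz": 0.29,"ax": 0,"ay": 0,"az": 0},{"tx": 0,"ty": 0,"tz": 0.45,"ax": 0,"ay": 0,"az": 0},{"tx": 0,"ty": 0,"tz": 0.45,"ax": 0,"ay": 0,"az": 0},{"tx": 0,"ty": 0,"tz": 0.45,"ax": 0,"ay": 0,"az": 0},{"tx": 0,"ty": 0,"tz": 0.45,"ax": 0,"ay": 0,"az": 0},{"tx": 0,"ty": 0,"tz": 0.45,"ax": 0,"ay": 0,"az": 0},{"tx": 0,"ty": 0,"tz": 0.45,"ax": 0,"ay": 0,"az": 0},{"tx": 0,"ty": 0,"tz": 0.45,"ax": 0,"ay": 0,"az": 0}]'

```text
t: 43.4
tcp_pos: [0.6149, 0.0423, 0.1391]
orientation: [0.009, 1.0, 0.002, 0.0]
contact_force: [0.1, 0.9, -0.6]
width: 0.0642
```

```bash
python3 - <<'E'
from look import *
look(17,(180,270,190,310),(140,250,250,360))
E
```

```text
(no output)
```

View pics/c17.png

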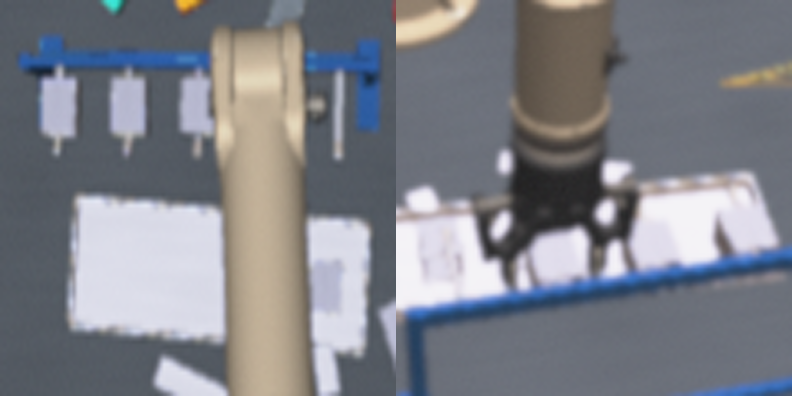

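Emit:
play_rows --rows '[{"tx": 0,"ty": 0,"tz": 0,"ax": 0,"ay": 0,"az": 0},{"tx": 0,"ty": 0,"tz": 0,"ax": 0,"ay": 0,"az": 0},{"tx": 0,"ty": 0,"tz": 0,"ax": 0,"ay": 0,"az": 0},{"tx": 0,"ty": 0,"tz": 0,"ax": 0,"ay": 0,"az": 0},{"tx": 0,"ty": 0,"tz": 0,"ax": 0,"ay": 0,"az": 0},{"tx": 0,"ty": 0,"tz": 0,"ax": 0,"ay": 0,"az": 0},{"tx": 0,"ty": 0,"tz": -0.2,"ax": 0,"ay": 0,"az": 0},{"tx": 0,"ty": 0,"tz": -0.2,"ax": 0,"ay": 0,"az": 0},{"tx": 0,"ty": 0,"tz": -0.2,"ax": 0,"ay": 0,"az": 0},{"tx": 0,"ty": 0,"tz": -0.2,"ax": 0,"ay": 0,"az": 0}]' --grip 0 --grip_force 60

```text
t: 44.75
tcp_pos: [0.6148, 0.0422, 0.16]
orientation: [0.009, 1.0, 0.002, 0.0]
contact_force: [0.3, -0.2, -1.5]
width: 0.0396
```

```bash
python3 - <<'E'
from sk import *
P=r.observe()['tcp_pos']
tw([(*D(P[0]-.085,P[1]+.001,P[2]),10),(*down(T(-.07,0,.1),86),8),(*down(T(-.07,0,.0095),86),8)])
E
```

```text
t 44.75 P [0.6148 0.0422 0.16  ] w 0.0396 F [ 0.3 -0.2 -1.5]
10 x t [ 0.34 -0.   -0.  ] a [0. 0. 0.] -> P [0.5298 0.0436 0.16  ] err deg 0.24
8 x t [ 0.38 -0.02  0.3 ] a [0.01 0.   0.08] -> P [0.4537 0.0429 0.0999] err deg 0.24
8 x t [ 0.   -0.    0.45] a [-0.  0. -0.] -> P [0.4537 0.0426 0.0099] err deg 0.24
```

Emit:
play_rows --rows '[{"tx": 0.34,"ty": 0,"tz": 0,"ax": 0,"ay": 0,"az": 0},{"tx": 0.34,"ty": 0,"tz": 0,"ax": 0,"ay": 0,"az": 0},{"tx": 0.34,"ty": 0,"tz": 0,"ax": 0,"ay": 0,"az": 0},{"tx": 0.34,"ty": 0,"tz": 0,"ax": 0,"ay": 0,"az": 0},{"tx": 0.34,"ty": 0,"tz": 0,"ax": 0,"ay": 0,"az": 0},{"tx": 0.34,"ty": 0,"tz": 0,"ax": 0,"ay": 0,"az": 0},{"tx": 0.34,"ty": 0,"tz": 0,"ax": 0,"ay": 0,"az": 0},{"tx": 0.34,"ty": 0,"tz": 0,"ax": 0,"ay": 0,"az": 0},{"tx": 0.34,"ty": 0,"tz": 0,"ax": 0,"ay": 0,"az": 0},{"tx": 0.34,"ty": 0,"tz": 0,"ax": 0,"ay": 0,"az": 0}]'

```text
t: 46.0
tcp_pos: [0.5293, 0.0437, 0.1597]
orientation: [0.009, 1.0, 0.002, 0.0]
contact_force: [0.3, -0.0, -1.9]
width: 0.0396
```

Emit:
play_rows --rows '[{"tx": 0.38,"ty": -0.02,"tz": 0.3,"ax": 0,"ay": 0,"az": 0.08},{"tx": 0.38,"ty": -0.02,"tz": 0.3,"ax": 0,"ay": 0,"az": 0.08},{"tx": 0.38,"ty": -0.02,"tz": 0.3,"ax": 0,"ay": 0,"az": 0.08},{"tx": 0.38,"ty": -0.02,"tz": 0.3,"ax": 0,"ay": 0,"az": 0.08},{"tx": 0.38,"ty": -0.02,"tz": 0.3,"ax": 0,"ay": 0,"az": 0.08},{"tx": 0.38,"ty": -0.02,"tz": 0.3,"ax": 0,"ay": 0,"az": 0.08},{"tx": 0.38,"ty": -0.02,"tz": 0.3,"ax": 0,"ay": 0,"az": 0.08},{"tx": 0.38,"ty": -0.02,"tz": 0.3,"ax": 0,"ay": 0,"az": 0.08},{"tx": 0,"ty": 0,"tz": 0.4,"ax": 0,"ay": 0,"az": 0},{"tx": 0,"ty": 0,"tz": 0.6,"ax": 0,"ay": 0,"az": 0}]'

```text
t: 47.25
tcp_pos: [0.4548, 0.0433, 0.0743]
orientation: [0.036, 0.999, 0.002, 0.001]
contact_force: [0.7, 0.2, -2.2]
width: 0.0392
```

```bash
python3 - <<'E'
from look import *
from sk import *
tw([(*down(T(-.07,0,.0085),86),8)])
look(18,(180,270,190,310),(140,250,250,360))
E
```

```text
t 47.25 P [0.4548 0.0433 0.0743] w 0.0392 F [ 0.7  0.2 -2.2]
8 x t [ 0.01 -0.01  0.33] a [ 0.01  0.   -0.  ] -> P [0.4528 0.0416 0.0083] err deg 0.26
```

View pics/c18.png

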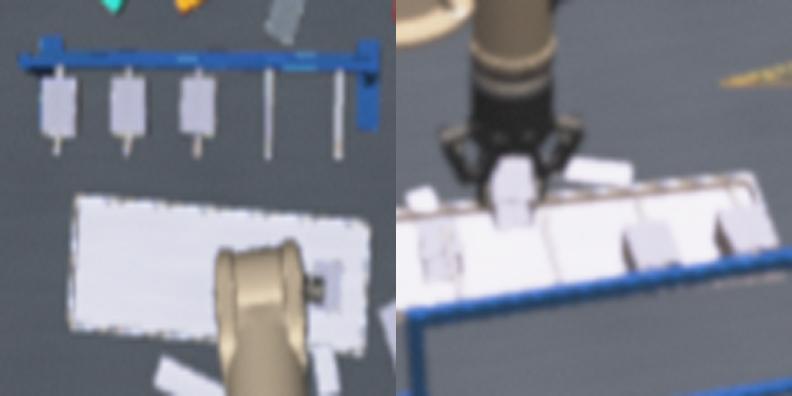

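Emit:
play_rows --rows '[{"tx": 0,"ty": 0,"tz": 0.4,"ax": 0,"ay": 0,"az": 0},{"tx": 0,"ty": 0,"tz": 0.4,"ax": 0,"ay": 0,"az": 0},{"tx": 0,"ty": 0,"tz": 0.4,"ax": 0,"ay": 0,"az": 0},{"tx": 0,"ty": 0,"tz": 0.4,"ax": 0,"ay": 0,"az": 0},{"tx": 0,"ty": 0,"tz": 0.4,"ax": 0,"ay": 0,"az": 0},{"tx": 0,"ty": 0,"tz": 0.25,"ax": 0,"ay": 0,"az": 0},{"tx": 0,"ty": 0,"tz": 0.2,"ax": 0,"ay": 0,"az": 0},{"tx": 0,"ty": 0,"tz": 0.12,"ax": 0,"ay": 0,"az": 0},{"tx": 0,"ty": 0,"tz": 0,"ax": 0,"ay": 0,"az": 0},{"tx": 0,"ty": 0,"tz": 0,"ax": 0,"ay": 0,"az": 0}]'

```text
t: 48.6
tcp_pos: [0.4542, 0.0436, 0.0106]
orientation: [0.037, 0.999, 0.002, 0.001]
contact_force: [-0.4, 0.2, -1.0]
width: 0.0392
```

Emit:
play_rows --rows '[{"tx": 0,"ty": 0,"tz": 0,"ax": 0,"ay": 0,"az": 0},{"tx": 0,"ty": 0,"tz": 0,"ax": 0,"ay": 0,"az": 0},{"tx": 0,"ty": 0,"tz": 0,"ax": 0,"ay": 0,"az": 0},{"tx": 0,"ty": 0,"tz": 0,"ax": 0,"ay": 0,"az": 0},{"tx": 0,"ty": 0,"tz": -0.5,"ax": 0,"ay": 0,"az": 0},{"tx": 0,"ty": 0,"tz": -1,"ax": 0,"ay": 0,"az": 0},{"tx": 0,"ty": 0,"tz": -1,"ax": 0,"ay": 0,"az": 0},{"tx": 0,"ty": 0,"tz": -1,"ax": 0,"ay": 0,"az": 0},{"tx": 0,"ty": 0,"tz": -1,"ax": 0,"ay": 0,"az": 0},{"tx": 0,"ty": 0,"tz": -1,"ax": 0,"ay": 0,"az": 0}]' --grip 0.6

```text
t: 49.85
tcp_pos: [0.4539, 0.0429, 0.1496]
orientation: [0.037, 0.999, 0.002, 0.001]
contact_force: [0.2, -0.2, 0.6]
width: 0.0512
```

```bash
python3 - <<'E'
from look import *
from sk import *
x,y=S[3]
tw([(*D(x-.06,y-.01,.25),9),(*D(x,y,.22),4),(*D(x,y,.141),7)])
look(19,(180,270,190,310),(140,250,250,360))
E
```

```text
t 49.85 P [0.4539 0.0429 0.1496] w 0.0512 F [ 0.2 -0.2  0.6]
9 x t [-0.44  0.36 -0.44] a [ 0.01  0.   -0.07] -> P [0.5565 0.1189 0.2489] err deg 0.21
4 x t [-0.6   0.1   0.29] a [-0.01  0.   -0.  ] -> P [0.6167 0.1277 0.22  ] err deg 0.09
7 x t [0.   0.   0.45] a [ 0.  0. -0.] -> P [0.6169 0.1277 0.1412] err deg 0.09
```

View pics/c19.png

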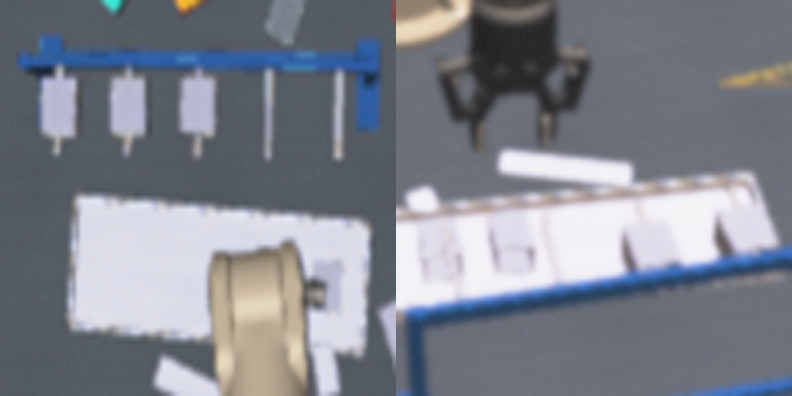

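Two sockets lie in the tray (scene crop 440,250 and 512,240). Next, the middle peg.

Emit:
play_rows --rows '[{"tx": -0.44,"ty": 0.36,"tz": -0.44,"ax": 0,"ay": 0,"az": -0.07},{"tx": -0.44,"ty": 0.36,"tz": -0.44,"ax": 0,"ay": 0,"az": -0.07},{"tx": -0.44,"ty": 0.36,"tz": -0.44,"ax": 0,"ay": 0,"az": -0.07},{"tx": -0.44,"ty": 0.36,"tz": -0.44,"ax": 0,"ay": 0,"az": -0.07},{"tx": -0.44,"ty": 0.36,"tz": -0.44,"ax": 0,"ay": 0,"az": -0.07},{"tx": -0.44,"ty": 0.36,"tz": -0.44,"ax": 0,"ay": 0,"az": -0.07},{"tx": -0.44,"ty": 0.36,"tz": -0.44,"ax": 0,"ay": 0,"az": -0.07},{"tx": -0.44,"ty": 0.36,"tz": -0.44,"ax": 0,"ay": 0,"az": -0.07},{"tx": -0.44,"ty": 0.36,"tz": -0.44,"ax": 0,"ay": 0,"az": -0.07},{"tx": -0.6,"ty": 0.1,"tz": 0.29,"ax": 0,"ay": 0,"az": 0}]' --grip 0.75

```text
t: 51.2
tcp_pos: [0.5726, 0.1219, 0.2409]
orientation: [0.008, 1.0, 0.003, 0.002]
contact_force: [-0.1, 0.0, -0.8]
width: 0.0644
```

Emit:
play_rows --rows '[{"tx": -0.6,"ty": 0.1,"tz": 0.29,"ax": 0,"ay": 0,"az": 0},{"tx": -0.6,"ty": 0.1,"tz": 0.29,"ax": 0,"ay": 0,"az": 0},{"tx": -0.6,"ty": 0.1,"tz": 0.29,"ax": 0,"ay": 0,"az": 0},{"tx": 0,"ty": 0,"tz": 0.45,"ax": 0,"ay": 0,"az": 0},{"tx": 0,"ty": 0,"tz": 0.45,"ax": 0,"ay": 0,"az": 0},{"tx": 0,"ty": 0,"tz": 0.45,"ax": 0,"ay": 0,"az": 0},{"tx": 0,"ty": 0,"tz": 0.45,"ax": 0,"ay": 0,"az": 0},{"tx": 0,"ty": 0,"tz": 0.45,"ax": 0,"ay": 0,"az": 0},{"tx": 0,"ty": 0,"tz": 0.45,"ax": 0,"ay": 0,"az": 0},{"tx": 0,"ty": 0,"tz": 0.45,"ax": 0,"ay": 0,"az": 0}]'

```text
t: 52.45
tcp_pos: [0.6168, 0.1279, 0.1389]
orientation: [0.009, 1.0, 0.002, 0.0]
contact_force: [-0.5, 0.3, -0.0]
width: 0.0641
```

Emit:
play_rows --rows '[{"tx": 0,"ty": 0,"tz": 0,"ax": 0,"ay": 0,"az": 0},{"tx": 0,"ty": 0,"tz": 0,"ax": 0,"ay": 0,"az": 0},{"tx": 0,"ty": 0,"tz": 0,"ax": 0,"ay": 0,"az": 0},{"tx": 0,"ty": 0,"tz": 0,"ax": 0,"ay": 0,"az": 0},{"tx": 0,"ty": 0,"tz": 0,"ax": 0,"ay": 0,"az": 0},{"tx": 0,"ty": 0,"tz": 0,"ax": 0,"ay": 0,"az": 0},{"tx": 0,"ty": 0,"tz": -0.2,"ax": 0,"ay": 0,"az": 0},{"tx": 0,"ty": 0,"tz": -0.2,"ax": 0,"ay": 0,"az": 0},{"tx": 0,"ty": 0,"tz": -0.2,"ax": 0,"ay": 0,"az": 0},{"tx": 0,"ty": 0,"tz": -0.2,"ax": 0,"ay": 0,"az": 0}]' --grip 0 --grip_force 60

```text
t: 53.7
tcp_pos: [0.6169, 0.1279, 0.1602]
orientation: [0.009, 1.0, 0.002, 0.001]
contact_force: [0.1, 0.5, -2.6]
width: 0.039
```

```bash
python3 - <<'E'
from sk import *
P=r.observe()['tcp_pos']
tw([(*D(P[0]-.085,P[1]+.001,P[2]),10),(*down(T(0,0,.1),86),8),(*down(T(0,0,.0095),86),8)])
from look import *
look(20,(180,270,190,310),(140,250,250,360))
E
```

```text
t 53.7 P [0.6169 0.1279 0.1602] w 0.039 F [ 0.1  0.5 -2.6]
10 x t [ 0.34 -0.   -0.  ] a [ 0.01  0.   -0.  ] -> P [0.5319 0.1294 0.1601] err deg 0.26
8 x t [ 0.36 -0.1   0.3 ] a [-0.01  0.    0.07] -> P [0.4593 0.1122 0.1001] err deg 0.24
8 x t [ 0.   -0.    0.45] a [0. 0. 0.] -> P [0.4594 0.1124 0.0101] err deg 0.24
```

View pics/c20.png

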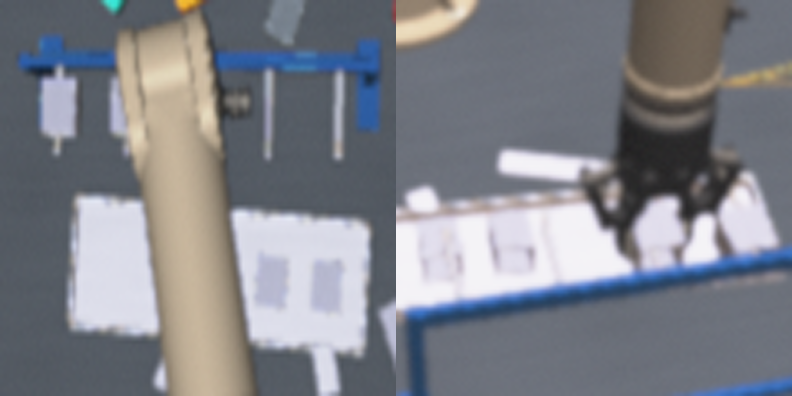

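Two sockets flat in the tray (top crop 275,280 and 327,287); the third is held and lifted.

Emit:
play_rows --rows '[{"tx": 0.34,"ty": 0,"tz": 0,"ax": 0,"ay": 0,"az": 0},{"tx": 0.34,"ty": 0,"tz": 0,"ax": 0,"ay": 0,"az": 0},{"tx": 0.34,"ty": 0,"tz": 0,"ax": 0,"ay": 0,"az": 0},{"tx": 0.34,"ty": 0,"tz": 0,"ax": 0,"ay": 0,"az": 0},{"tx": 0.34,"ty": 0,"tz": 0,"ax": 0,"ay": 0,"az": 0},{"tx": 0.34,"ty": 0,"tz": 0,"ax": 0,"ay": 0,"az": 0},{"tx": 0.34,"ty": 0,"tz": 0,"ax": 0,"ay": 0,"az": 0},{"tx": 0.34,"ty": 0,"tz": 0,"ax": 0,"ay": 0,"az": 0},{"tx": 0.34,"ty": 0,"tz": 0,"ax": 0,"ay": 0,"az": 0},{"tx": 0.34,"ty": 0,"tz": 0,"ax": 0,"ay": 0,"az": 0}]'

```text
t: 55.05
tcp_pos: [0.5313, 0.1294, 0.1596]
orientation: [0.009, 1.0, 0.002, 0.0]
contact_force: [-0.2, -0.5, -1.4]
width: 0.0394
```

Emit:
play_rows --rows '[{"tx": 0.36,"ty": -0.1,"tz": 0.3,"ax": 0,"ay": 0,"az": 0.07},{"tx": 0.36,"ty": -0.1,"tz": 0.3,"ax": 0,"ay": 0,"az": 0.07},{"tx": 0.36,"ty": -0.1,"tz": 0.3,"ax": 0,"ay": 0,"az": 0.07},{"tx": 0.36,"ty": -0.1,"tz": 0.3,"ax": 0,"ay": 0,"az": 0.07},{"tx": 0.36,"ty": -0.1,"tz": 0.3,"ax": 0,"ay": 0,"az": 0.07},{"tx": 0.36,"ty": -0.1,"tz": 0.3,"ax": 0,"ay": 0,"az": 0.07},{"tx": 0.36,"ty": -0.1,"tz": 0.3,"ax": 0,"ay": 0,"az": 0.07},{"tx": 0.36,"ty": -0.1,"tz": 0.3,"ax": 0,"ay": 0,"az": 0.07},{"tx": 0,"ty": 0,"tz": 0.4,"ax": 0,"ay": 0,"az": 0},{"tx": 0,"ty": 0,"tz": 0.6,"ax": 0,"ay": 0,"az": 0}]'

```text
t: 56.3
tcp_pos: [0.46, 0.1128, 0.0741]
orientation: [0.033, 0.999, 0.002, 0.001]
contact_force: [0.4, 0.7, -1.4]
width: 0.039
```

```bash
python3 - <<'E'
from look import *
from sk import *
tw([(*down(T(0,0,.0075),86),8)])
look(21,(180,270,190,310),(140,250,250,360))
E
```

```text
t 56.3 P [0.46   0.1128 0.0741] w 0.039 F [ 0.4  0.7 -1.4]
8 x t [ 0.01 -0.01  0.33] a [0.01 0.   0.  ] -> P [0.458  0.1111 0.0081] err deg 0.24
```

View pics/c21.png

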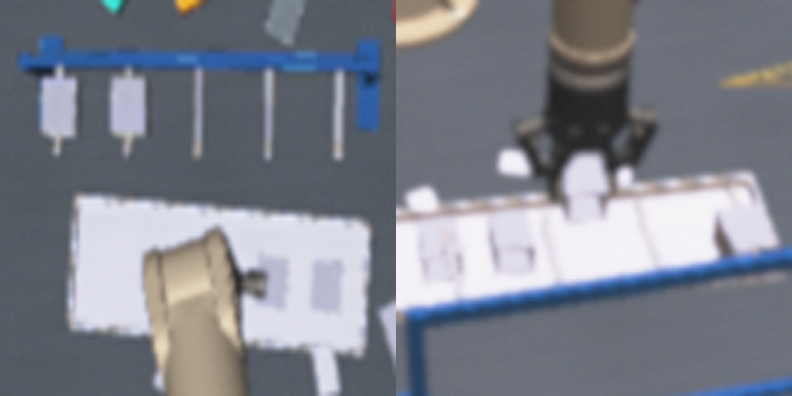

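Emit:
play_rows --rows '[{"tx": 0,"ty": 0,"tz": 0.4,"ax": 0,"ay": 0,"az": 0},{"tx": 0,"ty": 0,"tz": 0.4,"ax": 0,"ay": 0,"az": 0},{"tx": 0,"ty": 0,"tz": 0.4,"ax": 0,"ay": 0,"az": 0},{"tx": 0,"ty": 0,"tz": 0.4,"ax": 0,"ay": 0,"az": 0},{"tx": 0,"ty": 0,"tz": 0.4,"ax": 0,"ay": 0,"az": 0},{"tx": 0,"ty": 0,"tz": 0.25,"ax": 0,"ay": 0,"az": 0},{"tx": 0,"ty": 0,"tz": 0.2,"ax": 0,"ay": 0,"az": 0},{"tx": 0,"ty": 0,"tz": 0.12,"ax": 0,"ay": 0,"az": 0},{"tx": 0,"ty": 0,"tz": 0.05,"ax": 0,"ay": 0,"az": 0},{"tx": 0,"ty": 0,"tz": 0,"ax": 0,"ay": 0,"az": 0}]'

```text
t: 57.65
tcp_pos: [0.4593, 0.1129, 0.009]
orientation: [0.033, 0.999, 0.002, 0.0]
contact_force: [-0.3, 0.4, -2.4]
width: 0.0395
```

Emit:
play_rows --rows '[{"tx": 0,"ty": 0,"tz": 0,"ax": 0,"ay": 0,"az": 0},{"tx": 0,"ty": 0,"tz": 0,"ax": 0,"ay": 0,"az": 0},{"tx": 0,"ty": 0,"tz": 0,"ax": 0,"ay": 0,"az": 0},{"tx": 0,"ty": 0,"tz": 0,"ax": 0,"ay": 0,"az": 0},{"tx": 0,"ty": 0,"tz": -0.5,"ax": 0,"ay": 0,"az": 0},{"tx": 0,"ty": 0,"tz": -1,"ax": 0,"ay": 0,"az": 0},{"tx": 0,"ty": 0,"tz": -1,"ax": 0,"ay": 0,"az": 0},{"tx": 0,"ty": 0,"tz": -1,"ax": 0,"ay": 0,"az": 0},{"tx": 0,"ty": 0,"tz": -1,"ax": 0,"ay": 0,"az": 0},{"tx": 0,"ty": 0,"tz": -1,"ax": 0,"ay": 0,"az": 0}]' --grip 0.6

```text
t: 58.9
tcp_pos: [0.4591, 0.1123, 0.1482]
orientation: [0.033, 0.999, 0.002, 0.001]
contact_force: [0.6, 1.2, -0.2]
width: 0.0511
```

```bash
python3 - <<'E'
from look import *
from sk import *
x,y=S[2]
tw([(*D(x-.06,y-.01,.25),9),(*D(x,y,.22),4),(*D(x,y,.141),7)])
look(22,(180,270,190,310),(140,250,270,380))
E
```

```text
t 58.9 P [0.4591 0.1123 0.1482] w 0.0511 F [ 0.6  1.2 -0.2]
9 x t [-0.41  0.42 -0.45] a [ 0.01  0.   -0.06] -> P [0.5555 0.2024 0.2497] err deg 0.24
4 x t [-0.61  0.12  0.3 ] a [-0.01  0.   -0.01] -> P [0.6167 0.2132 0.2198] err deg 0.11
7 x t [ 0.   -0.    0.45] a [0. 0. 0.] -> P [0.6169 0.2132 0.141 ] err deg 0.11
```

View pics/c22.png

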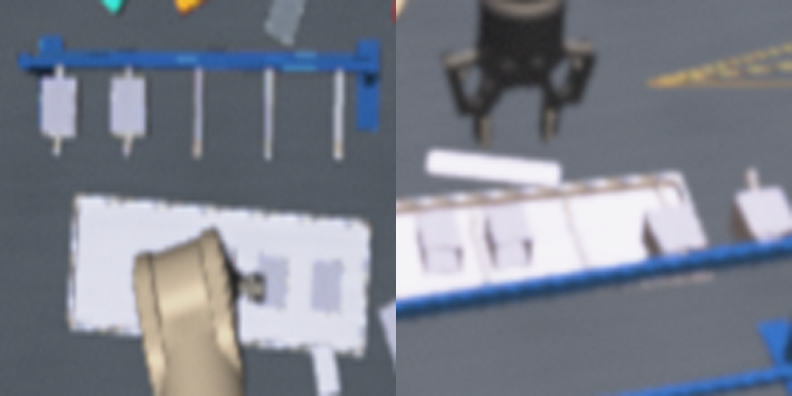

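Emit:
play_rows --rows '[{"tx": -0.41,"ty": 0.42,"tz": -0.45,"ax": 0,"ay": 0,"az": -0.06},{"tx": -0.41,"ty": 0.42,"tz": -0.45,"ax": 0,"ay": 0,"az": -0.06},{"tx": -0.41,"ty": 0.42,"tz": -0.45,"ax": 0,"ay": 0,"az": -0.06},{"tx": -0.41,"ty": 0.42,"tz": -0.45,"ax": 0,"ay": 0,"az": -0.06},{"tx": -0.41,"ty": 0.42,"tz": -0.45,"ax": 0,"ay": 0,"az": -0.06},{"tx": -0.41,"ty": 0.42,"tz": -0.45,"ax": 0,"ay": 0,"az": -0.06},{"tx": -0.41,"ty": 0.42,"tz": -0.45,"ax": 0,"ay": 0,"az": -0.06},{"tx": -0.41,"ty": 0.42,"tz": -0.45,"ax": 0,"ay": 0,"az": -0.06},{"tx": -0.41,"ty": 0.42,"tz": -0.45,"ax": 0,"ay": 0,"az": -0.06},{"tx": -0.61,"ty": 0.12,"tz": 0.3,"ax": 0,"ay": 0,"az": 0}]' --grip 0.75

```text
t: 60.25
tcp_pos: [0.5717, 0.2062, 0.2416]
orientation: [0.009, 1.0, 0.003, 0.002]
contact_force: [-0.6, 0.0, -0.1]
width: 0.0638
```

Emit:
play_rows --rows '[{"tx": -0.61,"ty": 0.12,"tz": 0.3,"ax": 0,"ay": 0,"az": 0},{"tx": -0.61,"ty": 0.12,"tz": 0.3,"ax": 0,"ay": 0,"az": 0},{"tx": -0.61,"ty": 0.12,"tz": 0.3,"ax": 0,"ay": 0,"az": 0},{"tx": 0,"ty": 0,"tz": 0.45,"ax": 0,"ay": 0,"az": 0},{"tx": 0,"ty": 0,"tz": 0.45,"ax": 0,"ay": 0,"az": 0},{"tx": 0,"ty": 0,"tz": 0.45,"ax": 0,"ay": 0,"az": 0},{"tx": 0,"ty": 0,"tz": 0.45,"ax": 0,"ay": 0,"az": 0},{"tx": 0,"ty": 0,"tz": 0.45,"ax": 0,"ay": 0,"az": 0},{"tx": 0,"ty": 0,"tz": 0.45,"ax": 0,"ay": 0,"az": 0},{"tx": 0,"ty": 0,"tz": 0.4,"ax": 0,"ay": 0,"az": 0}]'

```text
t: 61.5
tcp_pos: [0.6167, 0.2133, 0.14]
orientation: [0.01, 1.0, 0.002, 0.0]
contact_force: [-0.9, 0.8, 1.0]
width: 0.0643
```

Emit:
play_rows --rows '[{"tx": 0,"ty": 0,"tz": 0,"ax": 0,"ay": 0,"az": 0},{"tx": 0,"ty": 0,"tz": 0,"ax": 0,"ay": 0,"az": 0},{"tx": 0,"ty": 0,"tz": 0,"ax": 0,"ay": 0,"az": 0},{"tx": 0,"ty": 0,"tz": 0,"ax": 0,"ay": 0,"az": 0},{"tx": 0,"ty": 0,"tz": 0,"ax": 0,"ay": 0,"az": 0},{"tx": 0,"ty": 0,"tz": 0,"ax": 0,"ay": 0,"az": 0},{"tx": 0,"ty": 0,"tz": -0.2,"ax": 0,"ay": 0,"az": 0},{"tx": 0,"ty": 0,"tz": -0.2,"ax": 0,"ay": 0,"az": 0},{"tx": 0,"ty": 0,"tz": -0.2,"ax": 0,"ay": 0,"az": 0},{"tx": 0,"ty": 0,"tz": -0.2,"ax": 0,"ay": 0,"az": 0}]' --grip 0 --grip_force 60

```text
t: 62.75
tcp_pos: [0.6169, 0.2132, 0.1613]
orientation: [0.01, 1.0, 0.002, 0.001]
contact_force: [0.5, -0.6, -1.1]
width: 0.0395
```

```bash
python3 - <<'E'
from sk import *
P=r.observe()['tcp_pos']
tw([(*D(P[0]-.085,P[1]+.001,P[2]),10),(*down(T(.07,0,.1),86),8),(*down(T(.07,0,.0095),86),8)])
from look import *
look(23,(180,270,190,310),(140,250,270,380))
E
```

```text
t 62.75 P [0.6169 0.2132 0.1613] w 0.0395 F [ 0.5 -0.6 -1.1]
10 x t [ 0.34 -0.   -0.  ] a [ 0.01  0.   -0.  ] -> P [0.532  0.2149 0.1612] err deg 0.29
8 x t [ 0.33 -0.18  0.31] a [-0.01  0.    0.07] -> P [0.4646 0.1816 0.0992] err deg 0.18
8 x t [ 0.   -0.    0.45] a [0. 0. 0.] -> P [0.4647 0.1818 0.0092] err deg 0.18
```

View pics/c23.png

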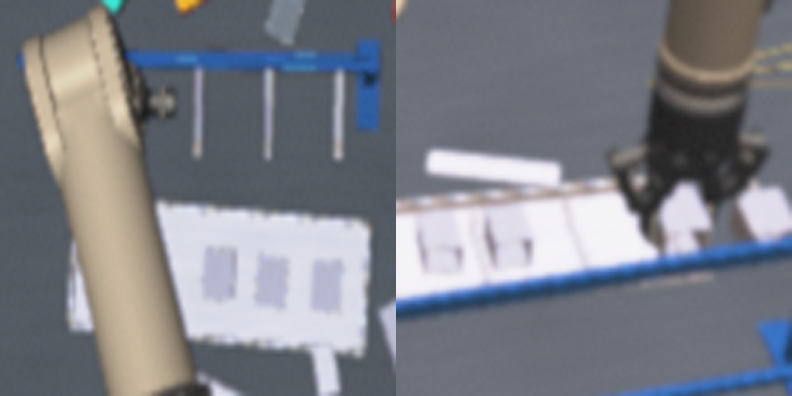

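Emit:
play_rows --rows '[{"tx": 0.34,"ty": 0,"tz": 0,"ax": 0,"ay": 0,"az": 0},{"tx": 0.34,"ty": 0,"tz": 0,"ax": 0,"ay": 0,"az": 0},{"tx": 0.34,"ty": 0,"tz": 0,"ax": 0,"ay": 0,"az": 0},{"tx": 0.34,"ty": 0,"tz": 0,"ax": 0,"ay": 0,"az": 0},{"tx": 0.34,"ty": 0,"tz": 0,"ax": 0,"ay": 0,"az": 0},{"tx": 0.34,"ty": 0,"tz": 0,"ax": 0,"ay": 0,"az": 0},{"tx": 0.34,"ty": 0,"tz": 0,"ax": 0,"ay": 0,"az": 0},{"tx": 0.34,"ty": 0,"tz": 0,"ax": 0,"ay": 0,"az": 0},{"tx": 0.34,"ty": 0,"tz": 0,"ax": 0,"ay": 0,"az": 0},{"tx": 0.34,"ty": 0,"tz": 0,"ax": 0,"ay": 0,"az": 0}]'

```text
t: 64.1
tcp_pos: [0.5313, 0.2149, 0.1607]
orientation: [0.01, 1.0, 0.002, 0.0]
contact_force: [0.1, -1.0, -0.7]
width: 0.0393
```

Emit:
play_rows --rows '[{"tx": 0.33,"ty": -0.18,"tz": 0.31,"ax": 0,"ay": 0,"az": 0.07},{"tx": 0.33,"ty": -0.18,"tz": 0.31,"ax": 0,"ay": 0,"az": 0.07},{"tx": 0.33,"ty": -0.18,"tz": 0.31,"ax": 0,"ay": 0,"az": 0.07},{"tx": 0.33,"ty": -0.18,"tz": 0.31,"ax": 0,"ay": 0,"az": 0.07},{"tx": 0.33,"ty": -0.18,"tz": 0.31,"ax": 0,"ay": 0,"az": 0.07},{"tx": 0.33,"ty": -0.18,"tz": 0.31,"ax": 0,"ay": 0,"az": 0.07},{"tx": 0.33,"ty": -0.18,"tz": 0.31,"ax": 0,"ay": 0,"az": 0.07},{"tx": 0.33,"ty": -0.18,"tz": 0.31,"ax": 0,"ay": 0,"az": 0.07},{"tx": 0,"ty": 0,"tz": 0.4,"ax": 0,"ay": 0,"az": 0},{"tx": 0,"ty": 0,"tz": 0.6,"ax": 0,"ay": 0,"az": 0}]'

```text
t: 65.35
tcp_pos: [0.4653, 0.1824, 0.0732]
orientation: [0.034, 0.999, 0.003, 0.001]
contact_force: [-1.2, 0.1, -1.2]
width: 0.0396
```

```bash
python3 - <<'E'
from look import *
from sk import *
tw([(*down(T(.07,0,.0075),86),8)])
look(24,(180,270,190,310),(140,250,270,380))
E
```

```text
t 65.35 P [0.4653 0.1824 0.0732] w 0.0396 F [-1.2  0.1 -1.2]
8 x t [ 0.01 -0.    0.33] a [0.01 0.   0.  ] -> P [0.4634 0.1827 0.0072] err deg 0.17
```

View pics/c24.png

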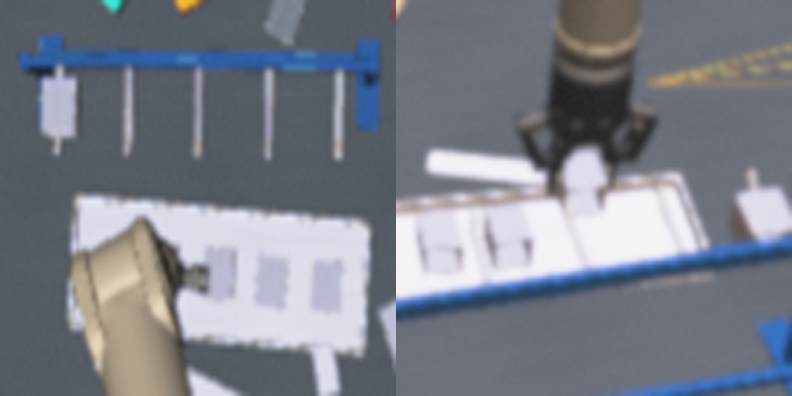

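Emit:
play_rows --rows '[{"tx": 0,"ty": 0,"tz": 0.4,"ax": 0,"ay": 0,"az": 0},{"tx": 0,"ty": 0,"tz": 0.4,"ax": 0,"ay": 0,"az": 0},{"tx": 0,"ty": 0,"tz": 0.4,"ax": 0,"ay": 0,"az": 0},{"tx": 0,"ty": 0,"tz": 0.4,"ax": 0,"ay": 0,"az": 0},{"tx": 0,"ty": 0,"tz": 0.4,"ax": 0,"ay": 0,"az": 0},{"tx": 0,"ty": 0,"tz": 0.25,"ax": 0,"ay": 0,"az": 0},{"tx": 0,"ty": 0,"tz": 0.2,"ax": 0,"ay": 0,"az": 0},{"tx": 0,"ty": 0,"tz": 0.12,"ax": 0,"ay": 0,"az": 0},{"tx": 0,"ty": 0,"tz": 0,"ax": 0,"ay": 0,"az": 0},{"tx": 0,"ty": 0,"tz": 0,"ax": 0,"ay": 0,"az": 0}]'

```text
t: 66.7
tcp_pos: [0.4648, 0.1824, 0.0095]
orientation: [0.034, 0.999, 0.002, 0.001]
contact_force: [-0.2, -0.3, -1.6]
width: 0.0394
```

Emit:
play_rows --rows '[{"tx": 0,"ty": 0,"tz": 0,"ax": 0,"ay": 0,"az": 0},{"tx": 0,"ty": 0,"tz": 0,"ax": 0,"ay": 0,"az": 0},{"tx": 0,"ty": 0,"tz": 0,"ax": 0,"ay": 0,"az": 0},{"tx": 0,"ty": 0,"tz": 0,"ax": 0,"ay": 0,"az": 0},{"tx": 0,"ty": 0,"tz": -0.5,"ax": 0,"ay": 0,"az": 0},{"tx": 0,"ty": 0,"tz": -1,"ax": 0,"ay": 0,"az": 0},{"tx": 0,"ty": 0,"tz": -1,"ax": 0,"ay": 0,"az": 0},{"tx": 0,"ty": 0,"tz": -1,"ax": 0,"ay": 0,"az": 0},{"tx": 0,"ty": 0,"tz": -1,"ax": 0,"ay": 0,"az": 0},{"tx": 0,"ty": 0,"tz": -1,"ax": 0,"ay": 0,"az": 0}]' --grip 0.6

```text
t: 67.95
tcp_pos: [0.4645, 0.1817, 0.1485]
orientation: [0.034, 0.999, 0.002, 0.001]
contact_force: [-0.6, -0.4, -0.1]
width: 0.0514
```

```bash
python3 - <<'E'
from look import *
from sk import *
x,y=S[1]
tw([(*D(x-.06,y-.01,.25),9),(*D(x,y,.22),4),(*D(x,y,.141),7)])
look(25,(180,270,190,310),(140,250,290,400))
E
```

```text
t 67.95 P [0.4645 0.1817 0.1485] w 0.0514 F [-0.6 -0.4 -0.1]
9 x t [-0.39  0.49 -0.45] a [ 0.01  0.   -0.07] -> P [0.5569 0.2878 0.2501] err deg 0.29
4 x t [-0.59  0.11  0.3 ] a [-0.01  0.    0.01] -> P [0.6161 0.2979 0.2201] err deg 0.09
7 x t [-0.   -0.    0.45] a [0. 0. 0.] -> P [0.6162 0.2979 0.1414] err deg 0.09
```

View pics/c25.png

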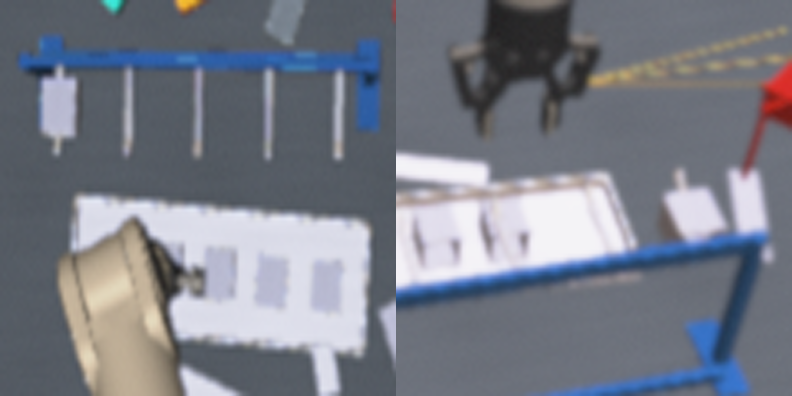

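Emit:
play_rows --rows '[{"tx": -0.39,"ty": 0.49,"tz": -0.45,"ax": 0,"ay": 0,"az": -0.07},{"tx": -0.39,"ty": 0.49,"tz": -0.45,"ax": 0,"ay": 0,"az": -0.07},{"tx": -0.39,"ty": 0.49,"tz": -0.45,"ax": 0,"ay": 0,"az": -0.07},{"tx": -0.39,"ty": 0.49,"tz": -0.45,"ax": 0,"ay": 0,"az": -0.07},{"tx": -0.39,"ty": 0.49,"tz": -0.45,"ax": 0,"ay": 0,"az": -0.07},{"tx": -0.39,"ty": 0.49,"tz": -0.45,"ax": 0,"ay": 0,"az": -0.07},{"tx": -0.39,"ty": 0.49,"tz": -0.45,"ax": 0,"ay": 0,"az": -0.07},{"tx": -0.39,"ty": 0.49,"tz": -0.45,"ax": 0,"ay": 0,"az": -0.07},{"tx": -0.39,"ty": 0.49,"tz": -0.45,"ax": 0,"ay": 0,"az": -0.07},{"tx": -0.59,"ty": 0.11,"tz": 0.3,"ax": 0,"ay": 0,"az": 0}]' --grip 0.75

```text
t: 69.3
tcp_pos: [0.5722, 0.2919, 0.2419]
orientation: [0.006, 1.0, 0.003, 0.001]
contact_force: [-0.2, 0.8, 0.3]
width: 0.064
```

Emit:
play_rows --rows '[{"tx": -0.59,"ty": 0.11,"tz": 0.3,"ax": 0,"ay": 0,"az": 0},{"tx": -0.59,"ty": 0.11,"tz": 0.3,"ax": 0,"ay": 0,"az": 0},{"tx": -0.59,"ty": 0.11,"tz": 0.3,"ax": 0,"ay": 0,"az": 0},{"tx": 0,"ty": 0,"tz": 0.45,"ax": 0,"ay": 0,"az": 0},{"tx": 0,"ty": 0,"tz": 0.45,"ax": 0,"ay": 0,"az": 0},{"tx": 0,"ty": 0,"tz": 0.45,"ax": 0,"ay": 0,"az": 0},{"tx": 0,"ty": 0,"tz": 0.45,"ax": 0,"ay": 0,"az": 0},{"tx": 0,"ty": 0,"tz": 0.45,"ax": 0,"ay": 0,"az": 0},{"tx": 0,"ty": 0,"tz": 0.45,"ax": 0,"ay": 0,"az": 0},{"tx": 0,"ty": 0,"tz": 0.4,"ax": 0,"ay": 0,"az": 0}]'

```text
t: 70.55
tcp_pos: [0.616, 0.2981, 0.1403]
orientation: [0.007, 1.0, 0.002, 0.0]
contact_force: [1.0, 0.6, -0.3]
width: 0.064
```

Emit:
play_rows --rows '[{"tx": 0,"ty": 0,"tz": 0,"ax": 0,"ay": 0,"az": 0},{"tx": 0,"ty": 0,"tz": 0,"ax": 0,"ay": 0,"az": 0},{"tx": 0,"ty": 0,"tz": 0,"ax": 0,"ay": 0,"az": 0},{"tx": 0,"ty": 0,"tz": 0,"ax": 0,"ay": 0,"az": 0},{"tx": 0,"ty": 0,"tz": 0,"ax": 0,"ay": 0,"az": 0},{"tx": 0,"ty": 0,"tz": 0,"ax": 0,"ay": 0,"az": 0},{"tx": 0,"ty": 0,"tz": -0.2,"ax": 0,"ay": 0,"az": 0},{"tx": 0,"ty": 0,"tz": -0.2,"ax": 0,"ay": 0,"az": 0},{"tx": 0,"ty": 0,"tz": -0.2,"ax": 0,"ay": 0,"az": 0},{"tx": 0,"ty": 0,"tz": -0.2,"ax": 0,"ay": 0,"az": 0}]' --grip 0 --grip_force 60

```text
t: 71.8
tcp_pos: [0.6162, 0.2982, 0.1617]
orientation: [0.007, 1.0, 0.002, 0.001]
contact_force: [0.6, 0.4, -2.6]
width: 0.0394
```

```bash
python3 - <<'E'
from sk import *
P=r.observe()['tcp_pos']
tw([(*D(P[0]-.085,P[1]+.001,P[2]),10),(*down(T(.14,0,.1),86),8),(*down(T(.14,0,.0095),86),8)])
from look import *
look(26,(180,270,190,310),(140,250,290,400))
E
```

```text
t 71.8 P [0.6162 0.2982 0.1617] w 0.0394 F [ 0.6  0.4 -2.6]
10 x t [ 0.34 -0.   -0.  ] a [0.01 0.   0.  ] -> P [0.5312 0.2993 0.1616] err deg 0.32
8 x t [ 0.3  -0.25  0.31] a [-0.01  0.    0.08] -> P [0.4694 0.2516 0.0996] err deg 0.18
8 x t [ 0.   -0.    0.45] a [0. 0. 0.] -> P [0.4695 0.2518 0.0096] err deg 0.18
```

View pics/c26.png

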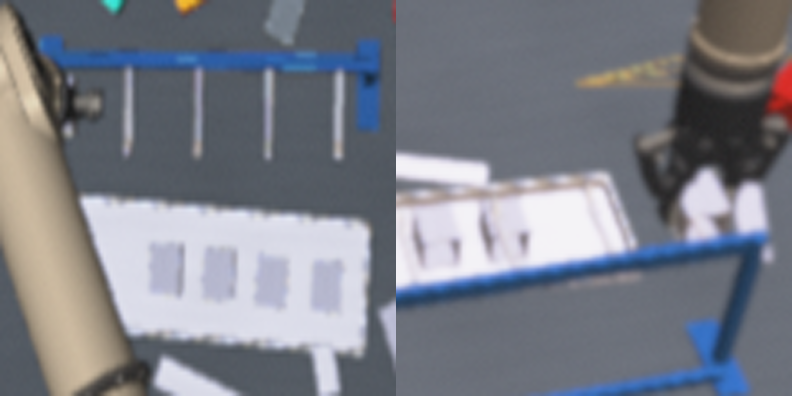

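Emit:
play_rows --rows '[{"tx": 0.34,"ty": 0,"tz": 0,"ax": 0,"ay": 0,"az": 0},{"tx": 0.34,"ty": 0,"tz": 0,"ax": 0,"ay": 0,"az": 0},{"tx": 0.34,"ty": 0,"tz": 0,"ax": 0,"ay": 0,"az": 0},{"tx": 0.34,"ty": 0,"tz": 0,"ax": 0,"ay": 0,"az": 0},{"tx": 0.34,"ty": 0,"tz": 0,"ax": 0,"ay": 0,"az": 0},{"tx": 0.34,"ty": 0,"tz": 0,"ax": 0,"ay": 0,"az": 0},{"tx": 0.34,"ty": 0,"tz": 0,"ax": 0,"ay": 0,"az": 0},{"tx": 0.34,"ty": 0,"tz": 0,"ax": 0,"ay": 0,"az": 0},{"tx": 0.34,"ty": 0,"tz": 0,"ax": 0,"ay": 0,"az": 0},{"tx": 0.34,"ty": 0,"tz": 0,"ax": 0,"ay": 0,"az": 0}]'

```text
t: 73.15
tcp_pos: [0.5305, 0.2992, 0.1611]
orientation: [0.007, 1.0, 0.002, 0.0]
contact_force: [0.3, -0.8, -1.5]
width: 0.0392
```

Emit:
play_rows --rows '[{"tx": 0.3,"ty": -0.25,"tz": 0.31,"ax": 0,"ay": 0,"az": 0.08},{"tx": 0.3,"ty": -0.25,"tz": 0.31,"ax": 0,"ay": 0,"az": 0.08},{"tx": 0.3,"ty": -0.25,"tz": 0.31,"ax": 0,"ay": 0,"az": 0.08},{"tx": 0.3,"ty": -0.25,"tz": 0.31,"ax": 0,"ay": 0,"az": 0.08},{"tx": 0.3,"ty": -0.25,"tz": 0.31,"ax": 0,"ay": 0,"az": 0.08},{"tx": 0.3,"ty": -0.25,"tz": 0.31,"ax": 0,"ay": 0,"az": 0.08},{"tx": 0.3,"ty": -0.25,"tz": 0.31,"ax": 0,"ay": 0,"az": 0.08},{"tx": 0.3,"ty": -0.25,"tz": 0.31,"ax": 0,"ay": 0,"az": 0.08},{"tx": 0,"ty": 0,"tz": 0.4,"ax": 0,"ay": 0,"az": 0},{"tx": 0,"ty": 0,"tz": 0.6,"ax": 0,"ay": 0,"az": 0}]'

```text
t: 74.4
tcp_pos: [0.47, 0.2524, 0.0735]
orientation: [0.035, 0.999, 0.003, 0.001]
contact_force: [0.5, -0.3, -1.5]
width: 0.0396
```

```bash
python3 - <<'E'
from look import *
from sk import *
tw([(*down(T(.14,0,.0075),86),8)])
look(27,(180,270,190,310),(140,250,270,380))
E
```

```text
t 74.4 P [0.47   0.2524 0.0735] w 0.0396 F [ 0.5 -0.3 -1.5]
8 x t [ 0.   -0.01  0.33] a [0.01 0.   0.  ] -> P [0.47   0.2506 0.0075] err deg 0.14
```

View pics/c27.png

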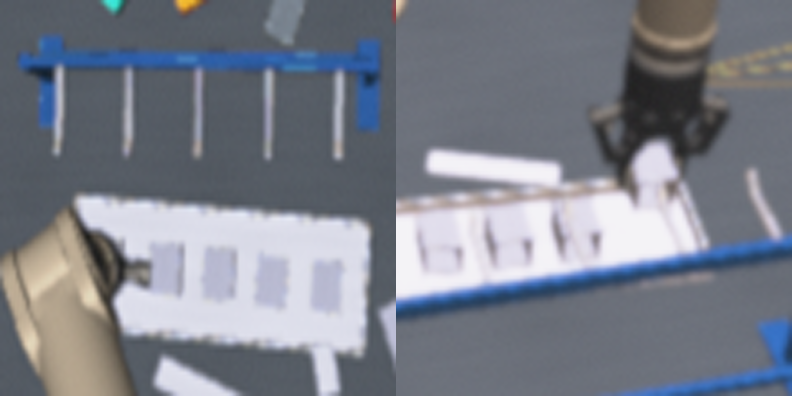

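Emit:
play_rows --rows '[{"tx": 0,"ty": 0,"tz": 0.4,"ax": 0,"ay": 0,"az": 0},{"tx": 0,"ty": 0,"tz": 0.4,"ax": 0,"ay": 0,"az": 0},{"tx": 0,"ty": 0,"tz": 0.4,"ax": 0,"ay": 0,"az": 0},{"tx": 0,"ty": 0,"tz": 0.4,"ax": 0,"ay": 0,"az": 0},{"tx": 0,"ty": 0,"tz": 0.4,"ax": 0,"ay": 0,"az": 0},{"tx": 0,"ty": 0,"tz": 0.25,"ax": 0,"ay": 0,"az": 0},{"tx": 0,"ty": 0,"tz": 0.2,"ax": 0,"ay": 0,"az": 0},{"tx": 0,"ty": 0,"tz": 0.12,"ax": 0,"ay": 0,"az": 0},{"tx": 0,"ty": 0,"tz": 0,"ax": 0,"ay": 0,"az": 0},{"tx": 0,"ty": 0,"tz": 0,"ax": 0,"ay": 0,"az": 0}]'

```text
t: 75.75
tcp_pos: [0.4696, 0.2524, 0.0099]
orientation: [0.035, 0.999, 0.002, 0.001]
contact_force: [1.0, -0.1, -1.3]
width: 0.0387
```

Emit:
play_rows --rows '[{"tx": 0,"ty": 0,"tz": 0,"ax": 0,"ay": 0,"az": 0},{"tx": 0,"ty": 0,"tz": 0,"ax": 0,"ay": 0,"az": 0},{"tx": 0,"ty": 0,"tz": 0,"ax": 0,"ay": 0,"az": 0},{"tx": 0,"ty": 0,"tz": 0,"ax": 0,"ay": 0,"az": 0},{"tx": 0,"ty": 0,"tz": -0.5,"ax": 0,"ay": 0,"az": 0},{"tx": 0,"ty": 0,"tz": -1,"ax": 0,"ay": 0,"az": 0},{"tx": 0,"ty": 0,"tz": -1,"ax": 0,"ay": 0,"az": 0},{"tx": 0,"ty": 0,"tz": -1,"ax": 0,"ay": 0,"az": 0},{"tx": 0,"ty": 0,"tz": -1,"ax": 0,"ay": 0,"az": 0},{"tx": 0,"ty": 0,"tz": -1,"ax": 0,"ay": 0,"az": 0}]' --grip 0.6

```text
t: 77.0
tcp_pos: [0.4693, 0.2517, 0.1489]
orientation: [0.035, 0.999, 0.003, 0.001]
contact_force: [0.5, -0.1, -0.1]
width: 0.0511
```

Emit:
play_rows --rows '[{"tx": 0,"ty": 0,"tz": -1,"ax": 0,"ay": 0,"az": 0},{"tx": 0,"ty": 0,"tz": -1,"ax": 0,"ay": 0,"az": 0},{"tx": 0,"ty": 0,"tz": -1,"ax": 0,"ay": 0,"az": 0},{"tx": 0,"ty": 0,"tz": -1,"ax": 0,"ay": 0,"az": 0},{"tx": 0,"ty": 0.9,"tz": -1,"ax": 0,"ay": 0,"az": 0},{"tx": 0,"ty": 0.9,"tz": -0.5,"ax": 0,"ay": 0,"az": 0},{"tx": 0,"ty": 0.9,"tz": 0,"ax": 0,"ay": 0,"az": 0},{"tx": 0,"ty": 0.9,"tz": 0,"ax": 0,"ay": 0,"az": 0},{"tx": 0,"ty": 0.9,"tz": 0,"ax": 0,"ay": 0,"az": 0},{"tx": 0,"ty": 0.9,"tz": 0,"ax": 0,"ay": 0,"az": 0}]'

```text
t: 78.25
tcp_pos: [0.4784, 0.3863, 0.2861]
orientation: [0.035, 0.999, 0.002, 0.001]
contact_force: [-0.2, -0.2, 0.4]
width: 0.0515
```

```bash
python3 - <<'E'
from look import *
look(28,(165,285,190,430),(130,280,90,420))
a=cv2.imread('pics/t28.png');b=cv2.imread('pics/s28.png')
cv2.imwrite('pics/f1.png',cv2.resize(a[160:290,190:430],None,fx=3.3,fy=3.3,interpolation=cv2.INTER_CUBIC))
cv2.imwrite('pics/f2.png',cv2.resize(b[120:290,90:400],None,fx=2.5,fy=2.5,interpolation=cv2.INTER_CUBIC))
E
```

```text
(no output)
```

View pics/f1.png

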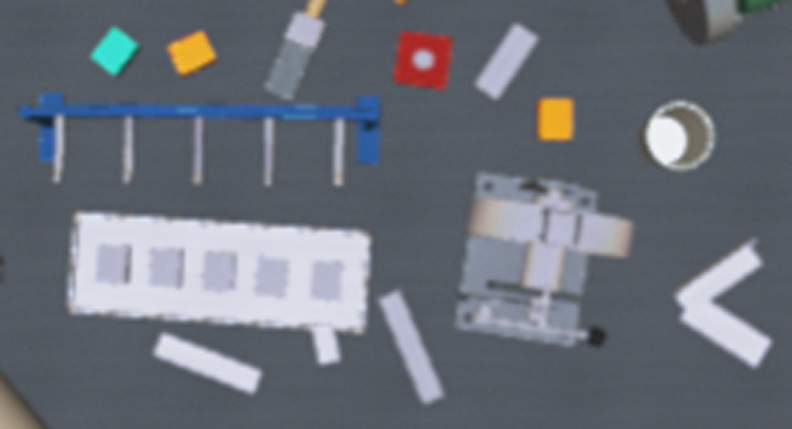

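View pics/f2.png

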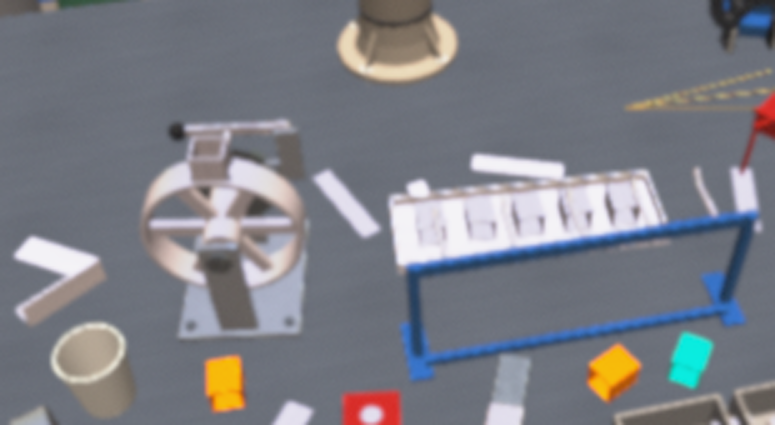

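```bash
python3 -c "
from cell import hand_in
print(hand_in())"
```

```text
the job is handed in; nothing more can be done
None
```

I turned the wheel in two rim-pinch strokes until the tacked socket stood at the top. Then I pressed the latch home, laid all five rack sockets in the tray side by side, and handed the job in at about 78 s of the 210 s allowed.

**Last checks**
- **Tacked socket:** it stands about 1° from vertical in both views. That is about the limit of the measurement, since the camera calibration is only good to 2 mm.
- **Latch:** after pressing, the knob measured z = 0.203 m against 0.204 m expected at home, an angle of about −0.01 rad.
- **Sockets:** the final pictures show five separate sockets in the tray and every peg empty. I judged that each rests on the floor from those pictures and the release heights, not by a separate height measurement.
- **Other things on the bench:** they look unmoved in the final pictures, and the gripper is clear of everything.

**What did not go to plan**
- My first move calls were refused because rows need all six numbers.
- My first push on the latch slid toward the outside of the knob, at roughly 10 N, so I lifted off and pushed on the arm just inside the knob.
- The final press on the latch reached about 30 N through the closed fingertips, more than the 2 to 5 N it needs, but under the limits of 40 N on the gripper body and 120 N at the wrist.

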